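# Lay out a stack of culture dishes in their reading trays

### The job

Take the stack of culture ware apart from the top down and set each piece, right way up, in the aluminium tray of its own shape and size, lying flat on the tray's floor inside the rim: first the small round dish, then the chamber slide, then the larger round dish, then the square dish. Keep every piece about level all the time, finish and let go of each one before the next, and leave the amber bottle and the vial standing where they are.

Things in the scene. Friction and masses are not known exactly. Their poses are not given: they have to be found in the camera images.
- small_dish: Small round culture dish with lid, 35 mm diameter, 14 mm high, white top with grey edge, about 20 g; at the start on top of the stack. Origin: centre of its underside; z up.
- chamber_slide: Chamber slide, a flat rectangular block 75 mm long (its x) by 26 mm wide (its y), 16 mm high, white top with grey edge and four small dark wells in a row along its length, about 30 g; second from the top of the stack, its ends sticking out. Origin: centre of its underside; z up.
- round_dish: Larger round culture dish with lid, 55 mm diameter, 18 mm high, white top with grey edge, about 45 g; third from the top of the stack, under the chamber slide. Origin: centre of its underside; z up.
- square_dish: Square culture dish with lid, 68 x 68 mm (sides along its x and y), 20 mm high, white top with grey edge, about 70 g; at the bottom of the stack, on the bench. The whole stack is 68 mm high, each piece within a few mm of the middle of the one below. Origin: centre of its underside; z up.
- small_tray: Aluminium tray fixed to the bench for the small round dish: a 5 mm thick flat floor (dark) with a raised rim 4 mm wide whose top is 9 mm above the bench. Round, the smallest tray: 53 mm across inside the rim, 61 mm outside. Origin: centre of its underside, on the bench; z up.
- slide_tray: Aluminium tray fixed to the bench for the chamber slide: a 5 mm thick flat floor (dark) with a raised rim 4 mm wide whose top is 9 mm above the bench. Oblong: 93 mm (its x) by 44 mm (its y) inside the rim, 101 by 52 mm outside. Origin: centre of its underside, on the bench; z up. The slide lies lengthwise along the tray's x, either way round.
- round_tray: Aluminium tray fixed to the bench for the larger round dish: a 5 mm thick flat floor (dark) with a raised rim 4 mm wide whose top is 9 mm above the bench. Round: 73 mm across inside the rim, 81 mm outside. Origin: centre of its underside, on the bench; z up.
- square_tray: Aluminium tray fixed to the bench for the square dish: a 5 mm thick flat floor (dark) with a raised rim 4 mm wide whose top is 9 mm above the bench. Square: 86 x 86 mm inside the rim (sides along its x and y), 94 mm outside. Origin: centre of its underside, on the bench; z up. The dish lies with its sides along the tray's, any of the four ways.
- sample_bottle: Amber bottle with white cap standing loose on the bench among the trays, 36 mm diameter, 70 mm high; a bystander. Origin: centre of its underside; z up.
- vial: Small amber vial with steel cap standing loose on the bench among the trays, 26 mm diameter, 58 mm high; a bystander. Origin: centre of its underside; z up.

How it is judged:
By the outcome, as a careful person would: the job done as asked, in the order asked, and still so for the second after the job is handed in, with the robot touching nothing.
It also fails if it takes over 109 s, if anything falls off the work surface, if the arm or the gripper's body presses on something with over 40 N, if the wrist force passes 120 N, or if a joint passes its speed limit or range.

### The arm

A 6-joint arm with a two-finger parallel gripper is mounted at the origin on the work surface. World frame = base frame: x ahead of the robot, y to its left, z up, the work surface at z = 0. Lengths are in mm, angles in degrees, forces in N, time in s.
With the tool pointing down it reaches from about 350 to 850 mm from the base axis. Payload 8.1 kg.
Tool frame: the origin (TCP) lies midway between the tips of the shut fingers; the grasp point (between the pads) lies 19 mm behind it; z points along the fingers, y is the line along which they close (so a half turn about z gives the same grasp; the last joint's range is limited). The gripper opens to 85 mm and grips with 20 to 120 N. Pads are 22 mm wide; open, the fingers measure 114 mm over their backs; the gripper's body (76 mm by 85 mm) begins 54 mm behind the grasp point. The pads swing forward as they close: fully open they stand 13 mm farther back than shut.
Start: joints at [70.336, 7.471, 85.268, -0, 87.261, -4.893], TCP at [152.95, 580.182, 202.292] pointing down, gripper open.
Joint ranges: [-169.43, 169.43], [-51.17, 129.36], [1.28, 143.12], [-76.62, 256.62], [0, 156.53], [-152.29, 152.29]. Speed limits (degrees/s): [136.94, 136.94, 159.86, 180, 180, 180].

### API

Orientations are given as [roll, pitch, yaw] about the fixed x, y, z axes, in that order (R = Rz(yaw) Ry(pitch) Rx(roll)).
In Python, from bench import r gives the robot as it stands.
- The arm moves only by the tool apply_moves, never from a script. Its argument "steps" is a list of rows, each a list of 7 numbers: the opening, from -1 (shut) to 1 (fully open), then the shift along the tool's x, y, z in mm, then the turn, a rotation vector about the tool's x, y, z in units of 5 degrees (1.0 is 5 degrees). A call has exactly 8 rows; each row shifts and turns the commanded pose from where the row before left it, along the tool's axes as they then stand; what a row does not reach is not made up. A row lasts 1/10 s, in which the tool goes at most 50 mm and 8.59 degrees, less where a joint would pass 70% of its speed; a pose out of reach is approached as far as the arm can. A call is refused whole if a number of a shift passes 50 or a number of a turn 1, either way. A call with a gripper value outside its range is refused whole. The fingers move at their own pace and stop on an object; "squeeze" is the grip in N (left out, the last holds). Time passes only in rows, so rows that do not move let the fingers close, or fill a call up. It gives the time, the measured TCP pose, the force, the opening and the grip force at its end, in the units of the state.
- r.sense(): the state, without advancing time (a new reading comes with each control period).
- r.snapshot(name): name is "side" or "top"; returns a dict with "color" (420x560x3 uint8, blue, green, red), "depth" (420x560 float32, mm along the optical axis (not along the pixel's ray), 0 where there is no reading), "mtx" (3x3 intrinsics, pixels), "T" (4x4, takes a point from camera to world coordinates). Camera axes: x right, y down, z forward; pixel columns grow to the right and rows downward; lengths in mm; the calibration is good to about 2 mm. A picture is of the moment at which its call begins.
- r.hand_in(): hands the job in; it is judged then, once.
The state is a dict: "time": time; "joint_pos": joint angles; "qd": joint speeds; "joint_efforts": joint torques, N m; "tool_pos": TCP position; "tcp_rot": TCP orientation; "ft_force": force on the tool from outside, world axes, zero at the start; "wrist_torque": the same for the moment, N m; "finger_gap": finger opening in mm; "grip_force": force on a finger pad.
Only numpy, scipy, OpenCV 4.12 (cv2) and the standard library are available. Lean on these libraries where they do the work, as an engineer would, in place of code of your own. Each camera call takes 0.05 s, during which the arm holds its last target. There are 200 camera calls.

## Working session

There is one attempt and no reset: what is moved stays moved. The work goes in short steps, Python scripts to look and compute and a tool call to move; the robot and the scene stay as the last step left them, time stands still between calls to the robot, and variables do not carry over. Pictures are saved under pics/ and viewed, at most 14 in all, crops included, and the job is handed in when it is done.

Besides the shell and the picture viewer there is one more tool, called by a JSON object that holds its "fn" and its "kwargs", one argument or row to a line. apply_moves: Moves the arm, as the interface text tells. Its arguments: {"type":"object","properties":{"steps":{"type":"array"},"squeeze":{"type":"number"}},"required":["steps"]}

```bash
ls; mkdir -p pics
cat > h.py <<'E'
import numpy as np, cv2
from bench import r
def snap(n):
    s=r.snapshot(n); np.savez('/tmp/'+n,**s); return s
def load(n): return dict(np.load('/tmp/'+n+'.npz'))
def ray(s,u,v,z):
    d=s['T'][:3,:3]@np.linalg.inv(s['mtx'])@np.array([u,v,1.]); o=s['T'][:3,3]
    return o+d*(z-o[2])/d[2]
def cloud(s):
    h,w=s['depth'].shape; u,v=np.meshgrid(np.arange(w),np.arange(h)); d=s['depth']
    p=np.stack([u*d,v*d,d],-1)@np.linalg.inv(s['mtx']).T
    return p@s['T'][:3,:3].T+s['T'][:3,3]
E
python3 - <<'E'
from h import *
for n in('top','side'):
    s=snap(n); cv2.imwrite(f'pics/{n}0.png',s['color']); print(n,s['T'].round(2).tolist(),s['mtx'].tolist())
st=r.sense(); print(st)
E
```

```text
pics
top [[0.0, -0.99, 0.11, 466.42], [-1.0, 0.0, 0.02, -7.32], [-0.02, -0.11, -0.99, 840.45], [0.0, 0.0, 0.0, 1.0]] [[500.87025837981565, 0.0, 272.5424795522474], [0.0, 500.87025837981565, 213.04780000943663], [0.0, 0.0, 1.0]]
side [[0.98, -0.15, 0.16, 415.35], [-0.22, -0.59, 0.78, -511.22], [-0.02, -0.79, -0.61, 471.84], [0.0, 0.0, 0.0, 1.0]] [[412.55244931246125, 0.0, 281.1316796916354], [0.0, 412.55244931246125, 206.9641765759605], [0.0, 0.0, 1.0]]
{'time': 0.1, 'joint_pos': array([ 7.03356044e+01,  7.51102507e+00,  8.53238456e+01,  5.30013225e-04,
        8.72615970e+01, -4.89349338e+00]), 'qd': array([ 0.03437741, -0.04736807, -0.19020025, -0.06645071,  0.01975417,
       -0.0236666 ]), 'joint_efforts': array([ 1.20037203e-03, -5.70949960e+01, -5.01940835e+01, -1.95720713e-04,
        8.33195052e-03,  1.31735962e-05]), 'tool_pos': array([152.76687776, 579.65897014, 201.33910445]), 'tcp_rot': array([-1.79903929e+02, -8.75649196e-03,  1.65229065e+02]), 'ft_force': array([-0.24448754, -0.47015349,  0.18173851]), 'wrist_torque': array([ 0.03302423, -0.04150222,  0.00725248]), 'grip_force': 0.0, 'finger_gap': 85.30006377503041}
```

View pics/top0.png

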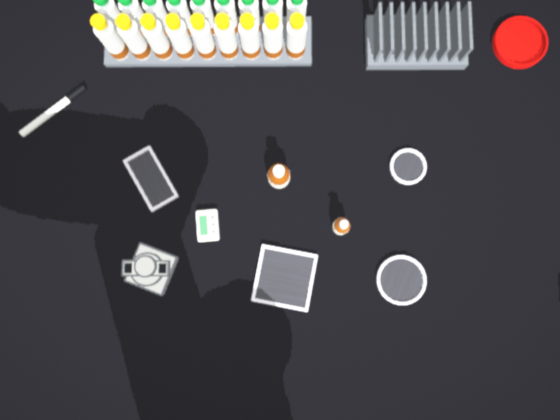

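View pics/side0.png

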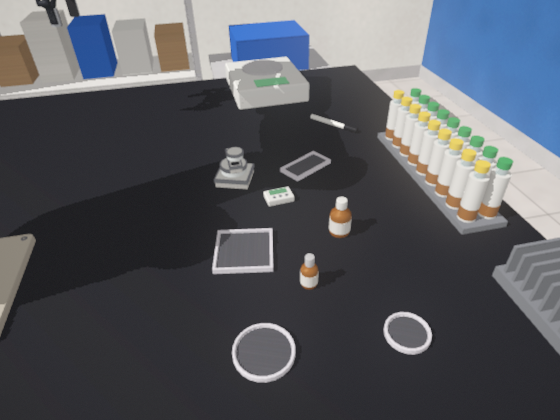

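The top view shows the stack at about (147,268) and the slide tray at (150,178). The square tray is at (285,278), the round tray at (402,280) and the small tray at (408,167). The bottle is at (279,176) and the vial at (341,226). The side view agrees, with the stack at (235,168).

Run:
```python
from h import *
s=load('top'); g=cv2.cvtColor(s['color'],cv2.COLOR_BGR2GRAY); P=cloud(s)
def rect(box,th,z):
    x0,y0,x1,y1=box; m=(g[y0:y1,x0:x1]>th).astype(np.uint8)
    c=max(cv2.findContours(m,cv2.RETR_EXTERNAL,cv2.CHAIN_APPROX_NONE)[0],key=cv2.contourArea)
    w=np.array([ray(s,u+x0,v+y0,z)[:2] for u,v in c[:,0]],np.float32); return w
for n,b in dict(slide=(115,138,187,218),square=(245,238,325,318),round=(370,250,435,310),small=(384,143,434,190)).items():
    w=rect(b,110,9)
    (cx,cy),sz,a=cv2.minAreaRect(w); print(n,(cx,cy),sz,a,cv2.minEnclosingCircle(w), w.mean(0))
# stack via depth height bands
q=P[235:305,110:190].reshape(-1,3)
print(np.histogram(q[:,2],bins=[-5,5,12,18,22,30,36,40,46,52,56,60,66,70,80]))
for n,(a,b) in dict(sq=(14,24),rd=(33,42),sl=(49,58),sm=(63,72)).items():
    w=q[(q[:,2]>a)&(q[:,2]<b)][:,:2].astype(np.float32)
    if len(w)>5: print(n,len(w),cv2.minAreaRect(w),cv2.minEnclosingCircle(w))
for n,b in dict(bottle=(255,150,300,195),vial=(325,210,360,242)).items():
    x0,y0,x1,y1=b; w=P[y0:y1,x0:x1].reshape(-1,3); w=w[w[:,2]>20]; t=w[w[:,2]>w[:,2].max()-6]; print(n,w[:,2].max(),t.mean(0),w.min(0),w.max(0))
s2=load('side'); 
c=np.hstack([cv2.resize(s['color'][235:305,105:195],None,fx=5,fy=5,interpolation=2),cv2.resize(s2['color'][135:205,195:265],(350,350),interpolation=2)])
cv2.imwrite('pics/stack.png',cv2.convertScaleAbs(c,alpha=1.3))
```

```text
slide (621.4033203125, 213.23944091796875) (105.30790710449219, 55.11925506591797) 30.544309616088867 ((621.9325561523438, 213.0066680908203), 57.2888069152832) [621.47644 213.19336]
square (455.1793518066406, -13.461837768554688) (97.58922576904297, 98.50377655029297) 79.19944763183594 ((455.44244384765625, -13.697032928466797), 67.3292236328125) [455.16354  -13.797071]
round (452.32037353515625, -205.62208557128906) (82.91732788085938, 83.37583923339844) 0.07068002969026566 ((451.8904113769531, -205.3406524658203), 42.28189468383789) [ 451.82098 -205.28644]
small (640.682373046875, -221.82142639160156) (63.82063293457031, 63.319339752197266) 89.87715148925781 ((641.0779418945312, -221.81167602539062), 32.81562042236328) [ 641.07526 -221.52481]
(array([3691,    3,  119,  538,   33,   45,  261,    9,   62,  383,   25,
         46,  344,   26]), array([-5,  5, 12, 18, 22, 30, 36, 40, 46, 52, 56, 60, 66, 70, 80]))
sq 672 ((468.50494384765625, 205.60226440429688), (68.53761291503906, 68.15876770019531), 68.97953033447266) ((468.3066101074219, 205.41192626953125), 47.3204460144043)
rd 306 ((466.90814208984375, 205.07029724121094), (58.69374084472656, 54.87553405761719), 63.444007873535156) ((468.08685302734375, 200.28799438476562), 33.27817916870117)
sl 469 ((469.96478271484375, 204.85935974121094), (25.033388137817383, 76.17790222167969), 0.10468767583370209) ((469.5220947265625, 204.99063110351562), 39.21405029296875)
sm 412 ((472.9941101074219, 201.55897521972656), (33.80264663696289, 34.27381896972656), 0.2069862335920334) ((472.2059326171875, 201.9648895263672), 17.72484016418457)
bottle 840.4515822433865 [466.41543944  -7.32227479 840.45158224] [466.41543944 -21.48828347  20.06097956] [638.31834039  13.3044396  840.45158224]
vial 840.4515822433865 [466.41543944  -7.32227479 840.45158224] [ 466.41543944 -118.11568413   20.63444143] [551.36309878  -7.32227479 840.45158224]
```

View pics/stack.png

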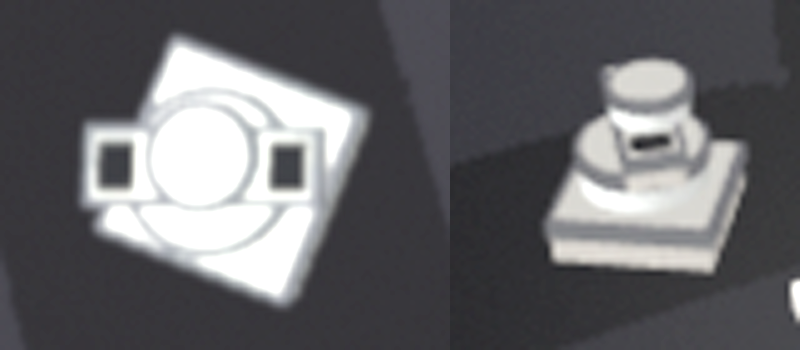

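The crop shows the small dish centred on the slide, whose long axis runs across the image (world y). The round dish sits under it, and the square dish is turned by about 21°. All measured sizes match the given ones: 68 for the square dish, 76x25 for the slide, 34 for the small dish, and trays at their outer size plus about 3 mm of blur.

```bash
cat > plan.py <<'E'
import sys,numpy as np
from bench import r
# plan.py x y z yaw n [opening]: rows from the measured pose to the TCP target
x,y,z,yaw,n=map(float,sys.argv[1:6]); o=float(sys.argv[6]) if len(sys.argv)>6 else 1
n=int(n); s=r.sense(); p=np.array(s['tool_pos']); w=s['tcp_rot'][2]; t=np.array([x,y,z])
dy=(yaw-w+180)%360-180
a=np.linspace(0,1,n+1); a=a if n<5 else (1-np.cos(np.pi*a))/2*.5+a*.5
print('pose',p.round(1),np.round(s['tcp_rot'],1),'gap',round(s['finger_gap'],1),'dyaw',round(dy,1),'t',s['time'])
p0=p.copy(); w0=w; R=[]
for i in range(1,n+1):
    c,q=np.cos(np.radians(w)),np.sin(np.radians(w)); d=p0+(t-p0)*a[i]-p
    v=np.round([c*d[0]+q*d[1],q*d[0]-c*d[1],-d[2]],0 if i<n else 1)
    p=p+[c*v[0]+q*v[1],q*v[0]-c*v[1],-v[2]]
    k=round(-(w0+dy*i/n-w)/5,2); w-=5*k
    R.append([o,*v.tolist(),0,0,k])
for j in range(0,n,8): print(str(R[j:j+8]+[[o,0,0,0,0,0,0]]*(8-len(R[j:j+8]))).replace(' ',''))
E
python3 plan.py 472.5 202 150 90 16
```

```text
pose [152.8 579.7 201.3] [-179.9   -0.   165.2] gap 85.3 dyaw -75.2 t 0.1
[[1,-15.0,-10.0,2.0,0,0,np.float64(0.94)],[1,-19.0,-12.0,2.0,0,0,np.float64(0.94)],[1,-24.0,-11.0,3.0,0,0,np.float64(0.94)],[1,-29.0,-11.0,3.0,0,0,np.float64(0.94)],[1,-33.0,-10.0,4.0,0,0,np.float64(0.94)],[1,-36.0,-7.0,4.0,0,0,np.float64(0.94)],[1,-38.0,-5.0,4.0,0,0,np.float64(0.94)],[1,-40.0,-1.0,4.0,0,0,np.float64(0.94)]]
[[1,-40.0,2.0,4.0,0,0,np.float64(0.94)],[1,-38.0,5.0,4.0,0,0,np.float64(0.94)],[1,-36.0,7.0,4.0,0,0,np.float64(0.94)],[1,-33.0,10.0,3.0,0,0,np.float64(0.94)],[1,-28.0,11.0,3.0,0,0,np.float64(0.94)],[1,-25.0,12.0,3.0,0,0,np.float64(0.95)],[1,-19.0,12.0,2.0,0,0,np.float64(0.94)],[1,-14.4,10.2,2.3,0,0,np.float64(0.94)]]
```

{"fn": "apply_moves", "kwargs": {
  "steps": [
    [1, -15, -10, 2, 0, 0, 0.94],
    [1, -19, -12, 2, 0, 0, 0.94],
    [1, -24, -11, 3, 0, 0, 0.94],
    [1, -29, -11, 3, 0, 0, 0.94],
    [1, -33, -10, 4, 0, 0, 0.94],
    [1, -36, -7, 4, 0, 0, 0.94],
    [1, -38, -5, 4, 0, 0, 0.94],
    [1, -40, -1, 4, 0, 0, 0.94]
  ],
  "squeeze": 30
}}

```text
time: 0.9
tool_pos: [313.1, 390.0, 175.7]
tcp_rot: [-180.0, 0.0, 127.5]
ft_force: [0.6, -0.4, 0.6]
finger_gap: 85.5
grip_force: 0.0
```

{"fn": "apply_moves", "kwargs": {
  "steps": [
    [1, -40, 2, 4, 0, 0, 0.94],
    [1, -38, 5, 4, 0, 0, 0.94],
    [1, -36, 7, 4, 0, 0, 0.94],
    [1, -33, 10, 3, 0, 0, 0.94],
    [1, -28, 11, 3, 0, 0, 0.94],
    [1, -25, 12, 3, 0, 0, 0.95],
    [1, -19, 12, 2, 0, 0, 0.94],
    [1, -14, 10, 2, 0, 0, 0.94]
  ]
}}

```text
time: 1.7
tool_pos: [472.9, 201.5, 150.7]
tcp_rot: [-180.0, 0.0, 89.7]
ft_force: [0.1, 0.2, -0.9]
finger_gap: 85.3
grip_force: 0.0
```

```bash
sed -i 's/k=round(\(.*\),2);/k=round(float(\1),2);/' plan.py; python3 plan.py 472.5 202 62 90 6
```

```text
pose [472.9 201.5 150.7] [-180.     0.    89.7] gap 85.3 dyaw 0.3 t 1.7
[[1,0.0,-0.0,10.0,0,0,-0.01],[1,0.0,-0.0,16.0,0,0,-0.01],[1,0.0,-0.0,18.0,0,0,-0.01],[1,0.0,-0.0,19.0,0,0,-0.01],[1,0.0,-0.0,15.0,0,0,-0.01],[1,0.5,-0.4,10.7,0,0,-0.01],[1,0,0,0,0,0,0],[1,0,0,0,0,0,0]]
```

{"fn": "apply_moves", "kwargs": {
  "steps": [
    [1, 0, 0, 14, 0, 0, 0],
    [1, 0, 0, 18, 0, 0, 0],
    [1, 0, 0, 20, 0, 0, 0],
    [1, 0, 0, 20, 0, 0, 0],
    [1, 0, 0, 12, 0, 0, 0],
    [1, 0.5, -0.4, 7.7, 0, 0, 0],
    [0.3, 0, 0, 0, 0, 0, 0],
    [-0.1, 0, 0, 0, 0, 0, 0]
  ]
}}

```text
time: 2.5
tool_pos: [472.3, 203.7, 60.1]
tcp_rot: [180.0, -0.0, 90.0]
ft_force: [-0.6, 0.4, 0.2]
finger_gap: 59.1
grip_force: 0.0
```

{"fn": "apply_moves", "kwargs": {
  "steps": [
    [-0.3, 0, 0, 0, 0, 0, 0],
    [-0.5, 0, 0, 0, 0, 0, 0],
    [-0.7, 0, 0, 0, 0, 0, 0],
    [-1, 0, 0, 0, 0, 0, 0],
    [-1, 0, 0, 0, 0, 0, 0],
    [-1, 0, 0, 0, 0, 0, 0],
    [-1, 0, 0, 0, 0, 0, 0],
    [-1, 0, 0, 0, 0, 0, 0]
  ]
}}

```text
time: 3.3
tool_pos: [472.0, 203.4, 59.5]
tcp_rot: [-180.0, 0.0, 90.0]
ft_force: [0.4, -0.8, -0.4]
finger_gap: -0.3
grip_force: 0.0
```

```bash
python3 - <<'E'
from h import *
s=snap('side'); cv2.imwrite('pics/g1.png',cv2.resize(s['color'][75:215,150:330],(720,560)))
E
python3 plan.py 472.5 202 160 90 8 -1;python3 plan.py 641 -221.5 120 90 16 -1
```

```text
pose [472.  203.3  59.5] [-180.    0.   90.] gap -0.2 dyaw 0.0 t 3.35
[[-1.0,-0.0,0.0,-8.0,0,0,-0.0],[-1.0,-0.0,0.0,-12.0,0,0,-0.0],[-1.0,-0.0,0.0,-14.0,0,0,-0.0],[-1.0,-1.0,0.0,-16.0,0,0,-0.0],[-1.0,0.0,0.0,-16.0,0,0,-0.0],[-1.0,-0.0,0.0,-15.0,0,0,-0.0],[-1.0,-0.0,0.0,-11.0,0,0,-0.0],[-1.0,-0.3,0.5,-8.5,0,0,-0.0]]
pose [472.  203.3  59.5] [-180.    0.   90.] gap -0.2 dyaw 0.0 t 3.35
[[-1.0,-15.0,6.0,-2.0,0,0,-0.0],[-1.0,-20.0,8.0,-3.0,0,0,-0.0],[-1.0,-23.0,9.0,-3.0,0,0,-0.0],[-1.0,-26.0,11.0,-4.0,0,0,-0.0],[-1.0,-30.0,11.0,-4.0,0,0,-0.0],[-1.0,-31.0,13.0,-5.0,0,0,-0.0],[-1.0,-33.0,13.0,-4.0,0,0,-0.0],[-1.0,-34.0,14.0,-5.0,0,0,-0.0]]
[[-1.0,-34.0,13.0,-5.0,0,0,-0.0],[-1.0,-34.0,13.0,-5.0,0,0,-0.0],[-1.0,-31.0,13.0,-4.0,0,0,-0.0],[-1.0,-30.0,12.0,-4.0,0,0,-0.0],[-1.0,-26.0,10.0,-4.0,0,0,-0.0],[-1.0,-23.0,9.0,-4.0,0,0,-0.0],[-1.0,-19.0,8.0,-2.0,0,0,-0.0],[-1.0,-15.8,6.2,-2.5,0,0,-0.0]]
```

View pics/g1.png

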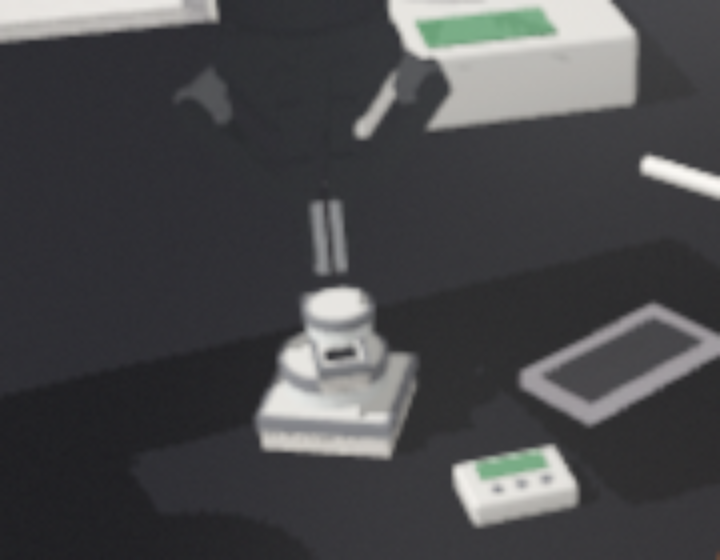

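The side view shows the shut fingers' tips at about (232,143), just above and behind the untouched dish at (234,152), so they missed. I'll cross-check the two cameras with the tool.

Run:
```python
from h import *
def proj(s,p):
    q=np.linalg.inv(s['T'])@np.r_[p,1]; q=s['mtx']@q[:3]; return (q[:2]/q[2]).round(1)
s=load('side'); t=snap('top')
for n,a in(('side',s),('top',t)):
    print(n,'tcp',proj(a,[472,203.4,59.5]),'dish top',proj(a,[472.5,202,68]))
P=cloud(s); reg=P[140:190,212:262].reshape(-1,3)
for lo,hi in((64,72),(76,140),(50,58),(34,41),(16,23)):
    w=reg[(reg[:,2]>lo)&(reg[:,2]<hi)]; print(lo,len(w), w.min(0).round(1) if len(w) else '', w.max(0).round(1) if len(w) else '')
reg=P[118:148,222:242].reshape(-1,3); print(np.percentile(reg,[5,50,95],axis=0).round(1))
print(P[128:146:2,230].round(0).tolist()); print(P[128:146:2,234].round(0).tolist())
cv2.imwrite('pics/t1.png',cv2.resize(t['color'][170:330,60:260],(800,640))[:600])
```

```text
side tcp [234.7 154.3] dish top [234.7 150.8]
top tcp [145.1 266.6] dish top [144.5 266.3]
64 158 [455.1 184.2  64. ] [489.6 220.7  71.3]
76 21 [463.9 189.5  91. ] [476.3 204.1  97.9]
50 135 [456.1 167.1  50.1] [487.8 243.4  58. ]
34 148 [440.6 168.5  34.2] [494.8 233.9  41. ]
16 344 [424.6 162.   16. ] [512.  229.3  23. ]
[[4.576e+02 1.909e+02 5.000e-01]
 [4.715e+02 1.973e+02 1.043e+02]
 [5.070e+02 4.343e+02 1.397e+02]]
[[467.0, 193.0, 123.0], [467.0, 195.0, 117.0], [467.0, 193.0, 114.0], [466.0, 194.0, 110.0], [466.0, 193.0, 106.0], [465.0, 193.0, 102.0], [465.0, 193.0, 97.0], [465.0, 193.0, 93.0], [475.0, 354.0, 2.0]]
[[475.0, 192.0, 122.0], [474.0, 193.0, 117.0], [474.0, 192.0, 114.0], [474.0, 193.0, 109.0], [473.0, 193.0, 105.0], [473.0, 193.0, 101.0], [473.0, 194.0, 96.0], [472.0, 193.0, 92.0], [484.0, 350.0, 2.0]]
```

View pics/t1.png

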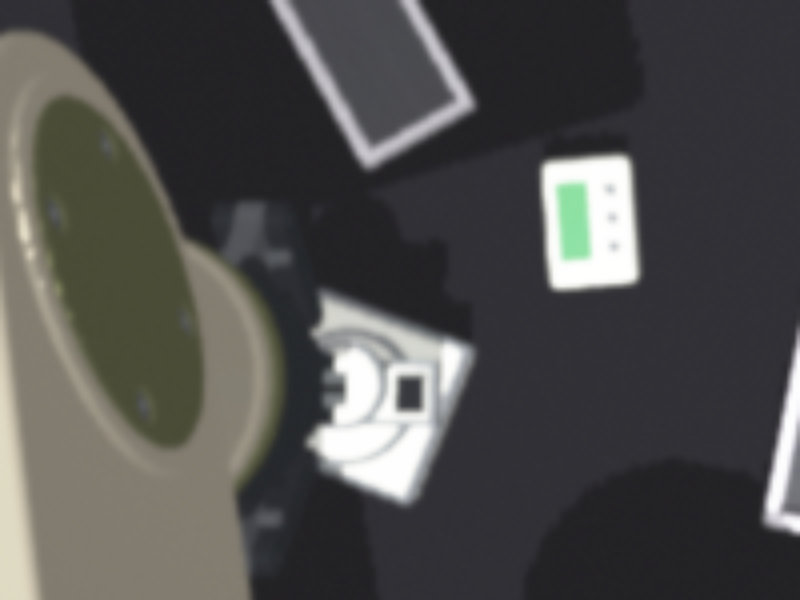

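The depth image puts the shut fingertips at z≈91, while the reported TCP says 59.5. So the real tips are about 31 mm behind the stated TCP, and x and y agree to about 2 mm. I'll open, go lower, half close and check by depth before gripping.

{"fn": "apply_moves", "kwargs": {
  "steps": [
    [0.3, 0, 0, 0, 0, 0, 0],
    [0.3, 0, 0, 0, 0, 0, 0],
    [0.3, 0, 0, 0, 0, 0, 0],
    [0.3, 0, 0, 0, 0, 0, 0],
    [0.3, 0, 0, 5, 0, 0, 0],
    [0.3, 0, 0.8, 8, 0, 0, 0],
    [0.3, 0, 0, 5, 0, 0, 0],
    [0.3, 0, 0, 2, 0, 0, 0]
  ]
}}

```text
time: 4.2
tool_pos: [471.9, 203.1, 38.2]
tcp_rot: [-179.9, 0.0, 90.0]
ft_force: [0.4, 1.5, 1.0]
finger_gap: 55.4
grip_force: 0.0
```

```bash
cat > tips.py <<'E'
from h import *
import sys
# lowest/extent of finger points seen from the side near the tool
s=snap('side'); st=r.sense(); P=cloud(s).reshape(-1,3); p=np.array(st['tool_pos'])
d=P-p; m=(abs(d[:,0])<60)&(abs(d[:,1])<16)&(d[:,2]>10)&(d[:,2]<75)
print(p.round(1),round(st['finger_gap'],1))
for z in range(10,60,4):
    w=P[m&(d[:,2]>=z)&(d[:,2]<z+4)]
    if len(w): print(round(p[2]+z),len(w),np.percentile(w[:,0],[0,25,50,75,100]).round(),np.percentile(w[:,1],[0,50]).round())
E
python3 tips.py
```

```text
[472.  203.1  38.3] 55.3
48 1 [456. 456. 456. 456. 456.] [207. 207.]
52 16 [456. 457. 460. 471. 488.] [188. 190.]
56 27 [456. 462. 469. 478. 488.] [187. 190.]
60 17 [455. 463. 469. 481. 485.] [187. 189.]
64 32 [455. 461. 469. 482. 488.] [187. 191.]
68 108 [456. 465. 472. 479. 489.] [188. 201.]
72 8 [438. 441. 498. 500. 504.] [193. 195.]
76 18 [433. 440. 498. 500. 504.] [190. 193.]
80 28 [430. 436. 442. 503. 511.] [192. 195.]
84 26 [429. 436. 498. 505. 511.] [191. 195.]
88 33 [430. 436. 498. 505. 511.] [190. 196.]
92 27 [431. 437. 498. 505. 512.] [191. 195.]
96 31 [429. 438. 498. 505. 512.] [190. 195.]
```

{"fn": "apply_moves", "kwargs": {
  "steps": [
    [0.3, 0, 0.5, 3, 0, 0, 0],
    [0.3, 0, 0.5, 4, 0, 0, 0],
    [0.3, 0, 0, 3, 0, 0, 0],
    [-0.3, 0, 0, 0, 0, 0, 0],
    [-0.5, 0, 0, 0, 0, 0, 0],
    [-1, 0, 0, 0, 0, 0, 0],
    [-1, 0, 0, 0, 0, 0, 0],
    [-1, 0, 0, 0, 0, 0, 0]
  ]
}}

```text
time: 5.05
tool_pos: [473.8, 203.4, 29.7]
tcp_rot: [180.0, -0.0, 90.0]
ft_force: [0.4, -0.2, -0.2]
finger_gap: 32.9
grip_force: 29.8
```

```bash
python3 tips.py; python3 plan.py 473 203 150 90 8 -1
```

```text
[473.8 203.4  29.6] 33.3
40 34 [441. 448. 454. 486. 491.] [188. 207.]
48 2 [456. 456. 456. 456. 456.] [193. 200.]
52 13 [456. 457. 459. 474. 482.] [188. 190.]
56 24 [458. 464. 473. 483. 488.] [188. 191.]
60 25 [452. 463. 471. 481. 493.] [188. 190.]
64 33 [445. 456. 464. 486. 495.] [188. 193.]
68 139 [443. 464. 472. 481. 500.] [188. 198.]
72 26 [442. 450. 489. 496. 503.] [190. 195.]
76 31 [442. 448. 489. 496. 501.] [190. 196.]
80 25 [442. 450. 455. 491. 501.] [191. 195.]
84 33 [442. 449. 454. 493. 502.] [191. 195.]
88 24 [442. 450. 489. 496. 501.] [192. 196.]
pose [473.8 203.4  29.6] [180.  -0.  90.] gap 33.3 dyaw 0.0 t 5.1
[[-1.0,-0.0,-0.0,-10.0,0,0,-0.0],[-1.0,-0.0,-0.0,-14.0,0,0,-0.0],[-1.0,-0.0,-0.0,-17.0,0,0,-0.0],[-1.0,-0.0,-0.0,-19.0,0,0,-0.0],[-1.0,-0.0,-1.0,-19.0,0,0,-0.0],[-1.0,-0.0,0.0,-18.0,0,0,-0.0],[-1.0,-0.0,0.0,-14.0,0,0,-0.0],[-1.0,-0.4,0.2,-9.4,0,0,-0.0]]
```

{"fn": "apply_moves", "kwargs": {
  "steps": [
    [-1, 0, 0, -4, 0, 0, 0],
    [-1, 0, 0, -7, 0, 0, 0],
    [-1, 0, 0, -10, 0, 0, 0],
    [-1, 0, 0, -12, 0, 0, 0],
    [-1, 0, 0, -12, 0, 0, 0],
    [-1, 0, 0, -10, 0, 0, 0],
    [-1, 0, 0, -6, 0, 0, 0],
    [-1, 0, 0, -3, 0, 0, 0]
  ]
}}

```text
time: 5.9
tool_pos: [474.3, 203.5, 94.7]
tcp_rot: [179.9, -0.0, 90.0]
ft_force: [-0.8, 1.1, 0.0]
finger_gap: 33.6
grip_force: 29.8
```

```bash
python3 - <<'E'
from h import *
s=snap('side'); cv2.imwrite('pics/g2.png',cv2.resize(s['color'][95:215,150:310],(640,480)))
E
python3 plan.py 642 -222 90 90 16 -1
```

```text
pose [474.3 203.5  94.7] [179.9  -0.   90. ] gap 33.7 dyaw 0.0 t 5.95
[[-1.0,-15.0,6.0,0.0,0,0,-0.0],[-1.0,-20.0,8.0,0.0,0,0,-0.0],[-1.0,-23.0,9.0,1.0,0,0,-0.0],[-1.0,-26.0,10.0,-0.0,0,0,-0.0],[-1.0,-30.0,12.0,0.0,0,0,-0.0],[-1.0,-31.0,12.0,1.0,0,0,-0.0],[-1.0,-34.0,13.0,-0.0,0,0,-0.0],[-1.0,-34.0,14.0,0.0,0,0,-0.0]]
[[-1.0,-34.0,13.0,1.0,0,0,-0.0],[-1.0,-33.0,13.0,0.0,0,0,-0.0],[-1.0,-32.0,13.0,0.0,0,0,-0.0],[-1.0,-29.0,12.0,1.0,0,0,-0.0],[-1.0,-27.0,10.0,0.0,0,0,-0.0],[-1.0,-23.0,9.0,0.0,0,0,-0.0],[-1.0,-19.0,8.0,1.0,0,0,-0.0],[-1.0,-15.5,5.9,-0.3,0,0,-0.0]]
```

View pics/g2.png

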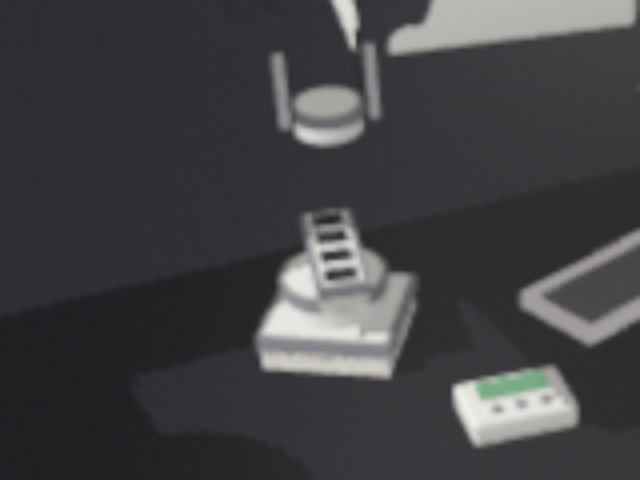

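The small dish hangs level between the fingers at about (330,115) in the crop, and the rest of the stack is undisturbed.

{"fn": "apply_moves", "kwargs": {
  "steps": [
    [-1, -15, 6, 0, 0, 0, 0],
    [-1, -20, 8, 0, 0, 0, 0],
    [-1, -23, 9, 1, 0, 0, 0],
    [-1, -26, 10, 0, 0, 0, 0],
    [-1, -30, 12, 0, 0, 0, 0],
    [-1, -31, 12, 1, 0, 0, 0],
    [-1, -34, 13, 0, 0, 0, 0],
    [-1, -34, 14, 0, 0, 0, 0]
  ]
}}

```text
time: 6.75
tool_pos: [557.5, -10.9, 90.9]
tcp_rot: [-179.9, -0.0, 90.0]
ft_force: [0.4, -0.1, 0.2]
finger_gap: 33.4
grip_force: 29.8
```

{"fn": "apply_moves", "kwargs": {
  "steps": [
    [-1, -34, 13, 1, 0, 0, 0],
    [-1, -33, 13, 0, 0, 0, 0],
    [-1, -32, 13, 0, 0, 0, 0],
    [-1, -29, 12, 1, 0, 0, 0],
    [-1, -27, 10, 0, 0, 0, 0],
    [-1, -23, 9, 0, 0, 0, 0],
    [-1, -19, 8, 1, 0, 0, 0],
    [-1, -15, 6, 0, 0, 0, 0]
  ]
}}

```text
time: 7.55
tool_pos: [641.3, -222.9, 87.3]
tcp_rot: [-179.9, -0.0, 89.9]
ft_force: [-0.6, 1.3, -0.5]
finger_gap: 33.6
grip_force: 29.8
```

```bash
cat > held.py <<'E'
from h import *
# held piece (white) relative to TCP from side cloud; args: zlo zhi rel. to TCP
import sys
s=snap('side'); st=r.sense(); P=cloud(s).reshape(-1,3); p=np.array(st['tool_pos']); c=s['color'].reshape(-1,3).min(1)
lo,hi,R=map(float,sys.argv[1:4]); d=P-p
m=(np.hypot(d[:,0],d[:,1])<R)&(d[:,2]>lo)&(d[:,2]<hi)
print(p.round(1)); w=P[m]; print(len(w),w.min(0).round(1),w.max(0).round(1))
h=np.histogram(d[m][:,2],bins=np.arange(lo,hi+1,2)); print([(float(b),int(a)) for a,b in zip(*h)])
E
python3 held.py 12 48 25; python3 plan.py 642 -222 12 90 8 -1
```

```text
[ 641.7 -225.    87.5]
744 [ 616.8 -241.7  112.1] [ 663.5 -207.7  135.4]
[(12.0, 0), (14.0, 0), (16.0, 0), (18.0, 0), (20.0, 0), (22.0, 0), (24.0, 13), (26.0, 28), (28.0, 22), (30.0, 19), (32.0, 18), (34.0, 33), (36.0, 70), (38.0, 379), (40.0, 74), (42.0, 25), (44.0, 34), (46.0, 29)]
pose [ 641.7 -225.    87.5] [-180.     0.    89.9] gap 33.1 dyaw 0.1 t 7.6
[[-1.0,0.0,0.0,6.0,0,0,-0.0],[-1.0,1.0,0.0,9.0,0,0,-0.01],[-1.0,0.0,0.0,11.0,0,0,0.0],[-1.0,1.0,0.0,12.0,0,0,-0.0],[-1.0,-0.0,0.0,12.0,0,0,-0.01],[-1.0,0.0,0.0,11.0,0,0,0.0],[-1.0,1.0,0.0,8.0,0,0,-0.0],[-1.0,0.0,0.3,6.5,0,0,-0.01]]
```

{"fn": "apply_moves", "kwargs": {
  "steps": [
    [-1, 0, 0, 6, 0, 0, 0],
    [-1, 1, 0, 10, 0, 0, 0],
    [-1, 0, 0, 14, 0, 0, 0],
    [-1, 1, 0, 16, 0, 0, 0],
    [-1, 0, 0, 16, 0, 0, 0],
    [-1, 1, 0, 14, 0, 0, 0],
    [-1, 0, 0, 10, 0, 0, 0],
    [-1, 0, 0, 6, 0, 0, 0]
  ]
}}

```text
time: 8.4
tool_pos: [640.9, -218.3, -5.2]
tcp_rot: [-179.9, -0.0, 90.0]
ft_force: [0.2, 1.0, 0.1]
finger_gap: 33.6
grip_force: 29.9
```

Run:
```python
from h import *
s=r.sense();print(s['tool_pos'],s['ft_force'],s['finger_gap'])
s=snap('side'); cv2.imwrite('pics/g3.png',cv2.resize(s['color'][280:380,330:480],(600,400)))
```

```text
[ 640.89381929 -218.29246646   -5.19196279] [0.23830192 1.02092721 0.08951311] 33.599851941927774
```

View pics/g3.png

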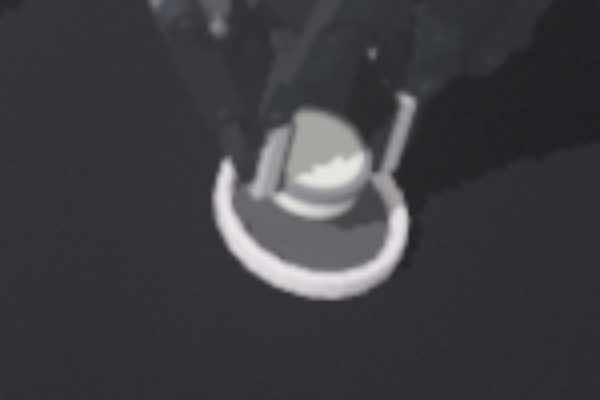

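The dish hangs level over the small tray, and its underside is at about (322,205) in the crop. The tray centre is at (312,225), so the dish is about 2 mm right of centre and 14 mm above the floor.

{"fn": "apply_moves", "kwargs": {
  "steps": [
    [-1, -1, -1, 2, 0, 0, 0],
    [-1, -1, -1, 3, 0, 0, 0],
    [-1, 0, 0, 3, 0, 0, 0],
    [-1, 0, 0, 2, 0, 0, 0],
    [-1, 0, 0, 2, 0, 0, 0],
    [-1, 0, 0, 1, 0, 0, 0],
    [-1, 0, 0, 0.7, 0, 0, 0],
    [-1, 0, 0, 0, 0, 0, 0]
  ]
}}

```text
time: 9.25
tool_pos: [639.6, -220.7, -17.2]
tcp_rot: [-180.0, -0.0, 90.0]
ft_force: [-0.2, 0.2, -0.1]
finger_gap: 33.8
grip_force: 29.9
```

{"fn": "apply_moves", "kwargs": {
  "steps": [
    [-1, 0, 0, 1, 0, 0, 0],
    [-1, 0, 0, 0.5, 0, 0, 0],
    [-1, 0, 0, 0.5, 0, 0, 0],
    [-1, 0, 0, 0, 0, 0, 0],
    [-1, 0, 0, 0, 0, 0, 0],
    [-1, 0, 0, 0, 0, 0, 0],
    [-1, 0, 0, 0, 0, 0, 0],
    [-1, 0, 0, 0, 0, 0, 0]
  ]
}}

```text
time: 10.05
tool_pos: [639.7, -220.7, -19.1]
tcp_rot: [180.0, 0.0, 90.0]
ft_force: [0.5, -0.2, -0.5]
finger_gap: 33.5
grip_force: 29.9
```

{"fn": "apply_moves", "kwargs": {
  "steps": [
    [-1, 0, 0, 0.5, 0, 0, 0],
    [-1, 0, 0, 0.3, 0, 0, 0],
    [-1, 0, 0, 0, 0, 0, 0],
    [-1, 0, 0, 0, 0, 0, 0],
    [-0.15, 0, 0, 0, 0, 0, 0],
    [0, 0, 0, 0, 0, 0, 0],
    [0, 0, 0, 0, 0, 0, 0],
    [0, 0, 0, 0, 0, 0, 0]
  ]
}}

```text
time: 10.85
tool_pos: [639.5, -220.6, -20.2]
tcp_rot: [-180.0, -0.0, 90.0]
ft_force: [-0.2, -0.7, -0.7]
finger_gap: 42.9
grip_force: 0.0
```

```bash
python3 - <<'E'
from h import *
s=r.sense();print(s['tool_pos'],s['ft_force'],s['finger_gap'])
s=snap('side'); cv2.imwrite('pics/g4.png',cv2.resize(s['color'][280:380,330:480],(600,400)))
E
python3 held.py 15 50 25
python3 plan.py 640 -220 70 90 8 1
```

```text
[ 639.50055858 -220.64306707  -20.2061521 ] [-0.20394989 -0.68802987 -0.73697123] 42.94140978026985
[ 639.6 -220.6  -20.1]
893 [ 617.7 -245.5    4.2] [ 663.7 -203.9   29.9]
[(15.0, 0), (17.0, 0), (19.0, 0), (21.0, 0), (23.0, 14), (25.0, 185), (27.0, 61), (29.0, 20), (31.0, 10), (33.0, 18), (35.0, 35), (37.0, 96), (39.0, 334), (41.0, 69), (43.0, 12), (45.0, 14), (47.0, 12)]
pose [ 639.6 -220.6  -20.1] [-180.   -0.   90.] gap 42.6 dyaw 0.0 t 10.95
[[1.0,0.0,0.0,-7.0,0,0,-0.0],[1.0,0.0,0.0,-11.0,0,0,-0.0],[1.0,0.0,0.0,-13.0,0,0,-0.0],[1.0,0.0,0.0,-14.0,0,0,-0.0],[1.0,0.0,0.0,-14.0,0,0,-0.0],[1.0,1.0,0.0,-13.0,0,0,-0.0],[1.0,-0.0,0.0,-11.0,0,0,-0.0],[1.0,-0.4,0.4,-7.1,0,0,-0.0]]
```

View pics/g4.png

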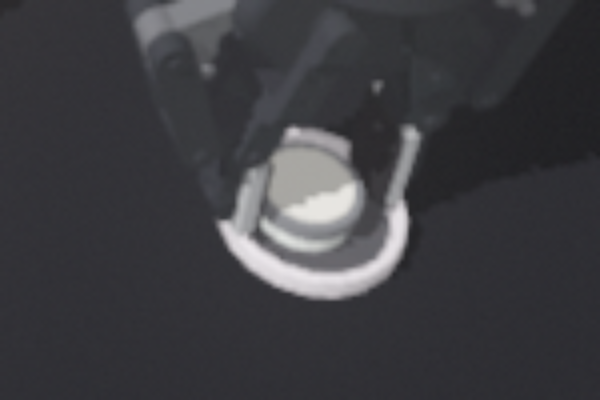

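The small dish lies flat in its tray, with its top at z≈19 as expected, inside the rim. Next I retract and go for the slide.

{"fn": "apply_moves", "kwargs": {
  "steps": [
    [0.1, 0, 0, -6, 0, 0, 0],
    [0.1, 0, 0, -10, 0, 0, 0],
    [0.1, 0, 0, -15, 0, 0, 0],
    [0.1, 0, 0, -18, 0, 0, 0],
    [0.1, 0, 0, -18, 0, 0, 0],
    [0.1, 0, 0, -18, 0, 0, 0],
    [0.1, 0, 0, -15, 0, 0, 0],
    [0.1, 0, 0, -10, 0, 0, 0]
  ]
}}

```text
time: 11.75
tool_pos: [640.5, -221.0, 92.7]
tcp_rot: [179.9, 0.1, 90.0]
ft_force: [0.0, 0.1, 0.4]
finger_gap: 47.1
grip_force: 0.0
```

```bash
python3 plan.py 471.5 205 70 90 16 0.1
```

```text
pose [ 640.5 -221.    92.7] [1.799e+02 1.000e-01 9.000e+01] gap 47.1 dyaw 0.0 t 11.75
[[0.1,15.0,-6.0,1.0,0,0,-0.0],[0.1,20.0,-8.0,1.0,0,0,-0.0],[0.1,23.0,-9.0,1.0,0,0,-0.0],[0.1,26.0,-11.0,2.0,0,0,-0.0],[0.1,30.0,-11.0,1.0,0,0,-0.0],[0.1,32.0,-13.0,2.0,0,0,-0.0],[0.1,33.0,-13.0,2.0,0,0,-0.0],[0.1,34.0,-14.0,1.0,0,0,-0.0]]
[[0.1,34.0,-13.0,2.0,0,0,-0.0],[0.1,33.0,-13.0,2.0,0,0,-0.0],[0.1,32.0,-13.0,2.0,0,0,-0.0],[0.1,30.0,-12.0,1.0,0,0,-0.0],[0.1,26.0,-10.0,2.0,0,0,-0.0],[0.1,23.0,-9.0,1.0,0,0,-0.0],[0.1,20.0,-8.0,1.0,0,0,-0.0],[0.1,15.0,-6.2,0.7,0,0,-0.0]]
```

{"fn": "apply_moves", "kwargs": {
  "steps": [
    [0.1, 15, -6, 1, 0, 0, 0],
    [0.1, 20, -8, 1, 0, 0, 0],
    [0.1, 23, -9, 1, 0, 0, 0],
    [0.1, 26, -11, 2, 0, 0, 0],
    [0.1, 30, -11, 1, 0, 0, 0],
    [0.1, 32, -13, 2, 0, 0, 0],
    [0.1, 33, -13, 2, 0, 0, 0],
    [0.1, 34, -14, 1, 0, 0, 0]
  ]
}}

```text
time: 12.55
tool_pos: [553.8, -6.6, 78.9]
tcp_rot: [-180.0, -0.0, 90.0]
ft_force: [-0.7, 0.4, 0.0]
finger_gap: 47.1
grip_force: 0.0
```

{"fn": "apply_moves", "kwargs": {
  "steps": [
    [0.1, 34, -13, 2, 0, 0, 0],
    [0.1, 33, -13, 2, 0, 0, 0],
    [0.1, 32, -13, 2, 0, 0, 0],
    [0.1, 30, -12, 1, 0, 0, 0],
    [0.1, 26, -10, 2, 0, 0, 0],
    [0.1, 23, -9, 1, 0, 0, 0],
    [0.1, 20, -8, 1, 0, 0, 0],
    [0.1, 15, -6, 1, 0, 0, 0]
  ]
}}

```text
time: 13.35
tool_pos: [470.0, 206.6, 67.2]
tcp_rot: [-180.0, -0.0, 90.0]
ft_force: [-0.0, -0.4, -0.5]
finger_gap: 46.6
grip_force: 0.0
```

```bash
python3 - <<'E'
from h import *
# stack pieces from the side cloud, by height band, white points
s=snap('side'); P=cloud(s)[100:230,190:290].reshape(-1,3); st=r.sense(); print(st['tool_pos'])
for n,(a,b) in dict(sq=(18,23),rd=(35.5,41),sl=(51.5,57)).items():
    w=P[(P[:,2]>a)&(P[:,2]<b)&(abs(P[:,0]-470)<60)&(abs(P[:,1]-205)<60)][:,:2].astype(np.float32)
    print(n,len(w),cv2.minAreaRect(w),cv2.minEnclosingCircle(w))
E
python3 plan.py 471.5 205 14 90 8 0.1
```

```text
[469.16120395 208.17854643  66.97014797]
sq 307 ((467.9991760253906, 205.02523803710938), (70.86100769042969, 68.50315856933594), 68.77638244628906) ((468.44586181640625, 206.0286102294922), 47.887725830078125)
rd 142 ((465.378662109375, 200.3291015625), (61.19218063354492, 53.6785774230957), 76.67811584472656) ((468.05755615234375, 201.94430541992188), 34.233375549316406)
sl 272 ((469.21728515625, 206.33334350585938), (79.23057556152344, 25.959110260009766), 89.66094970703125) ((470.9194030761719, 205.80844116210938), 40.17525863647461)
pose [469.2 208.2  67. ] [-1.799e+02 -1.000e-01  9.010e+01] gap 47.1 dyaw -0.1 t 13.4
[[0.1,-0.0,0.0,4.0,0,0,0.0],[0.1,-1.0,0.0,6.0,0,0,0.0],[0.1,-0.0,1.0,8.0,0,0,0.0],[0.1,-1.0,0.0,8.0,0,0,0.01],[0.1,-0.0,1.0,9.0,0,0,-0.0],[0.1,-1.0,-0.0,7.0,0,0,-0.0],[0.1,0.0,0.0,7.0,0,0,-0.0],[0.1,-0.2,0.3,4.0,0,0,0.0]]
```

{"fn": "apply_moves", "kwargs": {
  "steps": [
    [0.1, 0, 0, 4, 0, 0, 0],
    [0.1, -1, 0, 7, 0, 0, 0],
    [0.1, -1, 1, 10, 0, 0, 0],
    [0.1, -1, 1, 11, 0, 0, 0],
    [0.1, 0, 0, 10, 0, 0, 0],
    [0.1, 0, 0, 7, 0, 0, 0],
    [0.1, 0, 0, 4, 0, 0, 0],
    [0.1, 0, 0, 0, 0, 0, 0]
  ]
}}

```text
time: 14.2
tool_pos: [472.3, 202.1, 13.2]
tcp_rot: [-179.9, 0.0, 90.0]
ft_force: [-0.1, -0.5, 0.4]
finger_gap: 47.1
grip_force: 0.0
```

{"fn": "apply_moves", "kwargs": {
  "steps": [
    [-0.3, 0, 0, 0, 0, 0, 0],
    [-0.5, 0, 0, 0, 0, 0, 0],
    [-0.7, 0, 0, 0, 0, 0, 0],
    [-1, 0, 0, 0, 0, 0, 0],
    [-1, 0, 0, 0, 0, 0, 0],
    [-1, 0, 0, 0, 0, 0, 0],
    [-1, 0, 0, -2, 0, 0, 0],
    [-1, 0, 0, -4, 0, 0, 0]
  ]
}}

```text
time: 15.0
tool_pos: [472.0, 202.1, 19.5]
tcp_rot: [-179.9, 0.0, 90.0]
ft_force: [0.5, -0.6, -1.6]
finger_gap: 24.8
grip_force: 29.7
```

```bash
python3 tips.py
```

```text
[472.6 202.3  20.5] 24.8
30 16 [442. 446. 466. 487. 495.] [186. 191.]
34 41 [440. 447. 452. 487. 494.] [188. 194.]
38 68 [441. 447. 452. 457. 494.] [186. 203.]
50 7 [451. 454. 457. 487. 488.] [191. 193.]
54 22 [448. 454. 463. 484. 493.] [191. 193.]
58 121 [446. 463. 471. 478. 496.] [187. 197.]
62 27 [445. 453. 483. 489. 496.] [190. 193.]
66 26 [445. 449. 456. 485. 496.] [190. 194.]
70 29 [444. 453. 484. 490. 496.] [189. 193.]
74 31 [444. 452. 483. 489. 497.] [191. 195.]
78 29 [445. 451. 483. 489. 495.] [189. 194.]
```

{"fn": "apply_moves", "kwargs": {
  "steps": [
    [-1, 0, 0, -4, 0, 0, 0],
    [-1, 0, 0, -6, 0, 0, 0],
    [-1, 0, 0, -8, 0, 0, 0],
    [-1, 0, 0, -9, 0, 0, 0],
    [-1, 0, 0, -8, 0, 0, 0],
    [-1, 0, 0, -6, 0, 0, 0],
    [-1, 0, 0, -3, 0, 0, 0],
    [-1, 0, 0, 0, 0, 0, 0]
  ]
}}

```text
time: 15.85
tool_pos: [473.2, 202.5, 64.7]
tcp_rot: [179.9, -0.0, 90.0]
ft_force: [-0.6, -0.1, -0.9]
finger_gap: 25.0
grip_force: 29.7
```

```bash
python3 plan.py 619.5 211.5 50 30.5 16 -1
```

```text
pose [473.2 202.5  64.7] [179.9  -0.   90. ] gap 25.0 dyaw -59.5 t 15.85
[[-1.0,0.0,5.0,1.0,0,0,0.74],[-1.0,1.0,7.0,0.0,0,0,0.75],[-1.0,2.0,8.0,1.0,0,0,0.74],[-1.0,2.0,9.0,1.0,0,0,0.74],[-1.0,3.0,9.0,1.0,0,0,0.75],[-1.0,4.0,10.0,1.0,0,0,0.74],[-1.0,5.0,11.0,1.0,0,0,0.74],[-1.0,6.0,10.0,1.0,0,0,0.75]]
[[-1.0,6.0,10.0,2.0,0,0,0.74],[-1.0,7.0,9.0,1.0,0,0,0.74],[-1.0,7.0,8.0,1.0,0,0,0.75],[-1.0,8.0,7.0,1.0,0,0,0.74],[-1.0,6.0,6.0,1.0,0,0,0.75],[-1.0,7.0,5.0,1.0,0,0,0.74],[-1.0,5.0,4.0,0.0,0,0,0.74],[-1.0,4.6,2.6,0.7,0,0,0.75]]
```

{"fn": "apply_moves", "kwargs": {
  "steps": [
    [-1, 0, 5, 1, 0, 0, 0.74],
    [-1, 1, 7, 0, 0, 0, 0.75],
    [-1, 2, 8, 1, 0, 0, 0.74],
    [-1, 2, 9, 1, 0, 0, 0.74],
    [-1, 3, 9, 1, 0, 0, 0.75],
    [-1, 4, 10, 1, 0, 0, 0.74],
    [-1, 5, 11, 1, 0, 0, 0.74],
    [-1, 6, 10, 1, 0, 0, 0.75]
  ]
}}

```text
time: 16.65
tool_pos: [546.2, 206.5, 56.3]
tcp_rot: [-180.0, 0.0, 60.1]
ft_force: [-0.3, 0.2, 0.1]
finger_gap: 25.3
grip_force: 29.7
```

{"fn": "apply_moves", "kwargs": {
  "steps": [
    [-1, 6, 10, 2, 0, 0, 0.74],
    [-1, 7, 9, 1, 0, 0, 0.74],
    [-1, 7, 8, 1, 0, 0, 0.75],
    [-1, 8, 7, 1, 0, 0, 0.74],
    [-1, 6, 6, 1, 0, 0, 0.75],
    [-1, 7, 5, 1, 0, 0, 0.74],
    [-1, 5, 4, 0, 0, 0, 0.74],
    [-1, 4.6, 2.6, 0.7, 0, 0, 0.75]
  ]
}}

```text
time: 17.45
tool_pos: [619.0, 211.2, 48.5]
tcp_rot: [-180.0, 0.1, 30.3]
ft_force: [-0.8, 0.4, -0.4]
finger_gap: 25.0
grip_force: 29.8
```

```bash
python3 - <<'E'
from h import *
s=snap('side'); st=r.sense(); p=np.array(st['tool_pos']); print(p,st['tcp_rot']); P=cloud(s).reshape(-1,3)
d=P-p; m=(np.hypot(d[:,0],d[:,1])<48)&(d[:,2]>37.5)&(d[:,2]<44); w=P[m]; c=s['color'].reshape(-1,3)[m].mean(1)
print(len(w),cv2.minAreaRect(w[:,:2].astype(np.float32)),w[:,2].mean())
cf=np.linalg.lstsq(np.c_[w[:,:2]-p[:2],np.ones(len(w))],w[:,2],rcond=None)[0]; print('tilt',np.degrees(cf[:2]))
E
python3 plan.py 619.5 211.5 -8 30.5 8 -1
```

```text
[619.50177315 211.13734515  48.50211437] [-1.79993622e+02  3.91203442e-02  3.00822467e+01]
209 ((620.919677734375, 207.00759887695312), (75.18999481201172, 48.477115631103516), 1.5913277864456177) 89.02444998980344
tilt [-0.13156649  0.3820014 ]
pose [619.5 211.1  48.5] [-180.     0.    30.1] gap 25.1 dyaw 0.4 t 17.5
[[-1.0,0.0,-0.0,5.0,0,0,-0.01],[-1.0,0.0,-0.0,6.0,0,0,-0.01],[-1.0,0.0,-0.0,8.0,0,0,-0.01],[-1.0,0.0,-0.0,9.0,0,0,-0.01],[-1.0,0.0,-0.0,9.0,0,0,-0.01],[-1.0,0.0,-0.0,8.0,0,0,-0.01],[-1.0,0.0,-0.0,7.0,0,0,-0.01],[-1.0,0.2,-0.3,4.5,0,0,-0.01]]
```

{"fn": "apply_moves", "kwargs": {
  "steps": [
    [-1, 0, 0, 5, 0, 0, 0],
    [-1, 0, 0, 6, 0, 0, 0],
    [-1, 0, 0, 8, 0, 0, 0],
    [-1, 0, 0, 9, 0, 0, 0],
    [-1, 0, 0, 9, 0, 0, 0],
    [-1, 0, 0, 8, 0, 0, 0],
    [-1, 0, 0, 7, 0, 0, -0.08],
    [-1, 0, 0, 4, 0, 0, 0]
  ]
}}

```text
time: 18.3
tool_pos: [618.5, 211.2, -7.7]
tcp_rot: [-180.0, 0.1, 30.9]
ft_force: [-0.4, -0.6, -0.4]
finger_gap: 25.1
grip_force: 29.7
```

Run:
```python
from h import *
st=r.sense(); print(st['tool_pos'],st['tcp_rot'])
s=snap('side'); cv2.imwrite('pics/g5.png',cv2.resize(s['color'][120:200,255:355],(600,480)))
```

```text
[618.51848011 211.22098419  -7.73921256] [-1.79980320e+02  6.40655563e-02  3.09048935e+01]
```

View pics/g5.png

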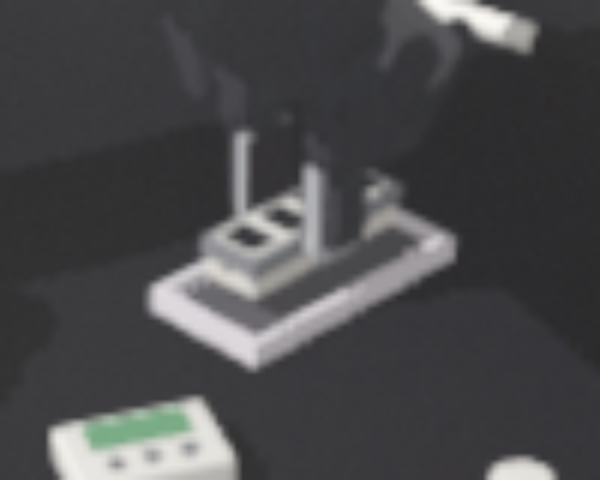

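The slide hangs level and parallel to its tray, about 12 mm above the floor. It is centred once the remaining drop is allowed for.

{"fn": "apply_moves", "kwargs": {
  "steps": [
    [-1, 0.7, 0, 2, 0, 0, 0],
    [-1, 0, 0, 3, 0, 0, 0],
    [-1, 0, 0, 2.5, 0, 0, 0],
    [-1, 0, 0, 1.5, 0, 0, 0],
    [-1, 0, 0, 1, 0, 0, 0],
    [-1, 0, 0, 0.7, 0, 0, 0],
    [-1, 0, 0, 0.3, 0, 0, 0],
    [-1, 0, 0, 0, 0, 0, 0]
  ]
}}

```text
time: 19.15
tool_pos: [619.7, 211.7, -17.6]
tcp_rot: [-180.0, -0.0, 30.9]
ft_force: [0.7, -0.4, -0.7]
finger_gap: 24.9
grip_force: 29.7
```

{"fn": "apply_moves", "kwargs": {
  "steps": [
    [-1, 0, 0, 1, 0, 0, 0],
    [-1, 0, 0, 0.7, 0, 0, 0],
    [-1, 0, 0, 0.5, 0, 0, 0],
    [-1, 0, 0, 0.4, 0, 0, 0],
    [-1, 0, 0, 0.2, 0, 0, 0],
    [-1, 0, 0, 0, 0, 0, 0],
    [-1, 0, 0, 0, 0, 0, 0],
    [-1, 0, 0, 0, 0, 0, 0]
  ]
}}

```text
time: 19.95
tool_pos: [620.3, 211.9, -18.3]
tcp_rot: [180.0, -0.1, 30.9]
ft_force: [-6.8, -1.9, 13.9]
finger_gap: 25.2
grip_force: 31.3
```

{"fn": "apply_moves", "kwargs": {
  "steps": [
    [-0.35, 0, 0, 0, 0, 0, 0],
    [-0.2, 0, 0, 0, 0, 0, 0],
    [-0.2, 0, 0, 0, 0, 0, 0],
    [-0.2, 0, 0, 0, 0, 0, 0],
    [-0.2, 0, 0, -4, 0, 0, 0],
    [0, 0, 0, -8, 0, 0, 0],
    [0.3, 0, 0, -14, 0, 0, 0],
    [0.5, 0, 0, -18, 0, 0, 0]
  ]
}}

```text
time: 20.75
tool_pos: [619.4, 211.7, 24.6]
tcp_rot: [-180.0, 0.0, 30.9]
ft_force: [-0.3, -0.3, -0.8]
finger_gap: 64.1
grip_force: 0.0
```

{"fn": "apply_moves", "kwargs": {
  "steps": [
    [0.5, 0, 0, -18, 0, 0, 0],
    [0.5, 0, 0, -18, 0, 0, 0],
    [0.5, 0, 0, -14, 0, 0, 0],
    [0.5, 0, 0, -8, 0, 0, 0],
    [0.5, 0, 0, -4, 0, 0, 0],
    [0.5, 0, 0, 0, 0, 0, 0],
    [0.5, 0, 0, 0, 0, 0, 0],
    [0.5, 0, 0, 0, 0, 0, 0]
  ]
}}

```text
time: 21.55
tool_pos: [618.9, 211.5, 84.3]
tcp_rot: [-180.0, 0.1, 30.9]
ft_force: [-0.0, 0.0, 0.5]
finger_gap: 64.1
grip_force: 0.0
```

```bash
python3 - <<'E'
from h import *
s=snap('side'); P=cloud(s).reshape(-1,3); d=P-[621,213,0]
w=P[(np.hypot(d[:,0],d[:,1])<46)&(d[:,2]>17)&(d[:,2]<26)]
print('slide',len(w),cv2.minAreaRect(w[:,:2].astype(np.float32)),np.median(w[:,2]))
Q=P[(np.hypot(P[:,0]-468,P[:,1]-205)<60)]
for n,(a,b) in dict(sq=(18,23),rd=(35.5,41)).items():
    w=Q[(Q[:,2]>a)&(Q[:,2]<b)][:,:2].astype(np.float32); print(n,len(w),cv2.minAreaRect(w),cv2.minEnclosingCircle(w))
cv2.imwrite('pics/g6.png',cv2.resize(s['color'][120:220,190:350],(800,500)))
E
python3 plan.py 469.5 204 50 90 16 0.5
```

```text
slide 288 ((621.20068359375, 213.92581176757812), (77.2260971069336, 29.987241744995117), 30.496213912963867) 22.085372523296883
sq 310 ((467.7525939941406, 205.08880615234375), (69.94245910644531, 69.0210952758789), 68.95299530029297) ((468.1972961425781, 204.8973388671875), 48.04205322265625)
rd 336 ((466.8761291503906, 206.655517578125), (56.24446487426758, 52.67660140991211), 81.39887237548828) ((466.98175048828125, 207.6568145751953), 29.54671287536621)
pose [619.  211.5  84.4] [-1.80e+02  1.00e-01  3.09e+01] gap 63.8 dyaw 59.1 t 21.6
[[0.5,-5.0,-3.0,1.0,0,0,-0.74],[0.5,-6.0,-3.0,2.0,0,0,-0.74],[0.5,-6.0,-5.0,2.0,0,0,-0.74],[0.5,-7.0,-6.0,2.0,0,0,-0.74],[0.5,-8.0,-7.0,2.0,0,0,-0.74],[0.5,-8.0,-8.0,3.0,0,0,-0.73],[0.5,-7.0,-9.0,2.0,0,0,-0.74],[0.5,-7.0,-9.0,3.0,0,0,-0.74]]
[[0.5,-7.0,-11.0,3.0,0,0,-0.74],[0.5,-5.0,-10.0,3.0,0,0,-0.74],[0.5,-5.0,-10.0,2.0,0,0,-0.74],[0.5,-4.0,-10.0,3.0,0,0,-0.74],[0.5,-3.0,-8.0,2.0,0,0,-0.74],[0.5,-2.0,-8.0,2.0,0,0,-0.74],[0.5,-1.0,-7.0,1.0,0,0,-0.74],[0.5,-0.5,-5.4,1.4,0,0,-0.73]]
```

View pics/g6.png

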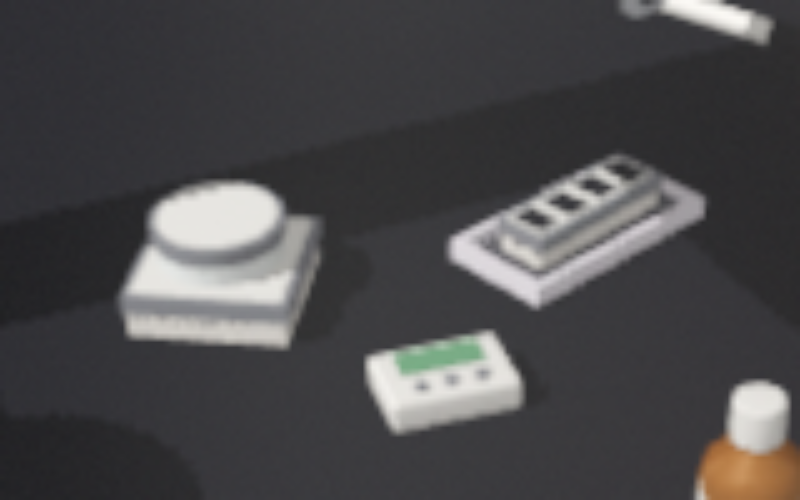

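The slide lies flat in its tray. It measures 77x30 at 30.5°, with its centre (621,214) matching the tray's and its top at about 22. The stack is undisturbed, with the round dish at about (467,206.5).

```bash
python3 plan.py 468 206 45 69 16 0.65
```

```text
pose [619.  211.5  84.4] [-1.80e+02  1.00e-01  3.09e+01] gap 63.8 dyaw 38.1 t 21.6
[[0.65,-5.0,-3.0,1.0,0,0,-0.48],[0.65,-6.0,-3.0,2.0,0,0,-0.47],[0.65,-7.0,-5.0,2.0,0,0,-0.48],[0.65,-7.0,-5.0,3.0,0,0,-0.48],[0.65,-8.0,-7.0,3.0,0,0,-0.47],[0.65,-9.0,-7.0,2.0,0,0,-0.48],[0.65,-8.0,-8.0,4.0,0,0,-0.48],[0.65,-9.0,-9.0,3.0,0,0,-0.47]]
[[0.65,-8.0,-9.0,3.0,0,0,-0.48],[0.65,-8.0,-9.0,3.0,0,0,-0.48],[0.65,-6.0,-9.0,3.0,0,0,-0.47],[0.65,-7.0,-8.0,3.0,0,0,-0.48],[0.65,-5.0,-8.0,2.0,0,0,-0.47],[0.65,-4.0,-7.0,2.0,0,0,-0.48],[0.65,-3.0,-6.0,2.0,0,0,-0.48],[0.65,-2.2,-5.2,1.4,0,0,-0.47]]
```

{"fn": "apply_moves", "kwargs": {
  "steps": [
    [0.65, -5, -3, 1, 0, 0, -0.48],
    [0.65, -6, -3, 2, 0, 0, -0.47],
    [0.65, -7, -5, 2, 0, 0, -0.48],
    [0.65, -7, -5, 3, 0, 0, -0.48],
    [0.65, -8, -7, 3, 0, 0, -0.47],
    [0.65, -9, -7, 2, 0, 0, -0.48],
    [0.65, -8, -8, 4, 0, 0, -0.48],
    [0.65, -9, -9, 3, 0, 0, -0.47]
  ]
}}

```text
time: 22.4
tool_pos: [543.2, 208.9, 64.8]
tcp_rot: [-180.0, 0.0, 50.0]
ft_force: [0.2, -0.5, -1.0]
finger_gap: 70.6
grip_force: 0.0
```

{"fn": "apply_moves", "kwargs": {
  "steps": [
    [0.65, -8, -9, 3, 0, 0, -0.48],
    [0.65, -8, -9, 3, 0, 0, -0.48],
    [0.65, -6, -9, 3, 0, 0, -0.47],
    [0.65, -7, -8, 3, 0, 0, -0.48],
    [0.65, -5, -8, 2, 0, 0, -0.47],
    [0.65, -4, -7, 2, 0, 0, -0.48],
    [0.65, -3, -6, 2, 0, 0, -0.48],
    [0.65, -2, -5, 1, 0, 0, -0.47]
  ]
}}

```text
time: 23.2
tool_pos: [468.1, 206.1, 45.8]
tcp_rot: [-179.9, 0.0, 69.1]
ft_force: [0.8, -0.1, -0.2]
finger_gap: 70.1
grip_force: 0.0
```

```bash
python3 tips.py; python3 plan.py 468 206 -7 69 8 0.65
```

```text
[467.4 206.2  45.6] 70.3
84 8 [425. 429. 431. 434. 507.] [196. 213.]
88 10 [421. 426. 428. 431. 435.] [208. 212.]
92 17 [419. 423. 425. 430. 433.] [209. 214.]
96 16 [420. 425. 429. 434. 513.] [192. 211.]
100 16 [420. 425. 428. 432. 514.] [194. 213.]
104 22 [419. 422. 427. 432. 514.] [191. 213.]
pose [467.4 206.2  45.6] [-1.799e+02  1.000e-01  6.920e+01] gap 70.3 dyaw -0.2 t 23.25
[[0.65,0.0,0.0,4.0,0,0,0.01],[0.65,0.0,0.0,6.0,0,0,0.0],[0.65,0.0,0.0,8.0,0,0,0.01],[0.65,0.0,0.0,8.0,0,0,0.0],[0.65,0.0,0.0,9.0,0,0,0.01],[0.65,0.0,1.0,7.0,0,0,0.0],[0.65,0.0,-0.0,6.0,0,0,0.01],[0.65,0.1,-0.3,4.6,0,0,0.01]]
```

{"fn": "apply_moves", "kwargs": {
  "steps": [
    [0.65, 0, 0, 4, 0, 0, 0],
    [0.65, 0, 0, 6, 0, 0, 0.04],
    [0.65, 0, 0, 8, 0, 0, 0],
    [0.65, 0, 0, 9, 0, 0, 0],
    [0.65, 0, 0.5, 9, 0, 0, 0],
    [0.65, 0, 0, 8, 0, 0, 0],
    [0.65, 0, 0, 5, 0, 0, 0],
    [0.65, 0, 0, 3, 0, 0, 0]
  ]
}}

```text
time: 24.05
tool_pos: [469.1, 206.0, -6.2]
tcp_rot: [-180.0, 0.0, 68.8]
ft_force: [0.3, 0.4, -0.9]
finger_gap: 70.6
grip_force: 0.0
```

{"fn": "apply_moves", "kwargs": {
  "steps": [
    [0.3, 0, 0, 0, 0, 0, 0],
    [0.1, 0, 0, 0, 0, 0, 0],
    [-0.2, 0, 0, 0, 0, 0, 0],
    [-0.5, 0, 0, 0, 0, 0, 0],
    [-1, 0, 0, 0, 0, 0, 0],
    [-1, 0, 0, 0, 0, 0, 0],
    [-1, 0, 0, -2, 0, 0, 0],
    [-1, 0, 0, -4, 0, 0, 0]
  ]
}}

```text
time: 24.85
tool_pos: [469.1, 206.0, 0.5]
tcp_rot: [-180.0, 0.0, 68.8]
ft_force: [-0.8, 0.7, -0.8]
finger_gap: 53.6
grip_force: 31.6
```

```bash
python3 held.py 15 55 36
```

```text
[469.8 206.3   1.5]
805 [434.  170.4  16.7] [505.2 236.4  55.8]
[(15.0, 15), (17.0, 46), (19.0, 168), (21.0, 21), (23.0, 2), (25.0, 12), (27.0, 23), (29.0, 21), (31.0, 24), (33.0, 9), (35.0, 22), (37.0, 27), (39.0, 29), (41.0, 94), (43.0, 221), (45.0, 27), (47.0, 11), (49.0, 11), (51.0, 7), (53.0, 15)]
```

{"fn": "apply_moves", "kwargs": {
  "steps": [
    [-1, 0, 0, -4, 0, 0, 0],
    [-1, 0, 0, -6, 0, 0, 0],
    [-1, 0, 0, -8, 0, 0, 0],
    [-1, 0, 0, -9, 0, 0, 0],
    [-1, 0, 0, -9, 0, 0, 0],
    [-1, 0, 0, -8, 0, 0, 0],
    [-1, 0, 0, -6, 0, 0, 0],
    [-1, 0, 0, -3, 0, 0, 0]
  ]
}}

```text
time: 25.7
tool_pos: [469.9, 206.3, 54.6]
tcp_rot: [179.9, -0.0, 68.8]
ft_force: [0.3, 0.1, -0.0]
finger_gap: 53.4
grip_force: 31.6
```

```bash
python3 held.py 15 50 36; python3 plan.py 452.8 -205.5 50 69 16 -1
```

```text
[470.  206.3  54.7]
548 [434.3 179.8  80.4] [500.5 234.3 104.7]
[(15.0, 0), (17.0, 0), (19.0, 0), (21.0, 0), (23.0, 0), (25.0, 9), (27.0, 20), (29.0, 24), (31.0, 30), (33.0, 17), (35.0, 22), (37.0, 31), (39.0, 30), (41.0, 42), (43.0, 219), (45.0, 85), (47.0, 11)]
pose [470.  206.3  54.7] [179.9  -0.   68.8] gap 53.5 dyaw 0.2 t 25.75
[[-1.0,-14.0,5.0,0.0,0,0,-0.0],[-1.0,-18.0,6.0,0.0,0,0,-0.01],[-1.0,-21.0,7.0,1.0,0,0,0.0],[-1.0,-24.0,8.0,-0.0,0,0,-0.0],[-1.0,-27.0,10.0,0.0,0,0,-0.0],[-1.0,-29.0,9.0,1.0,0,0,-0.01],[-1.0,-31.0,11.0,-0.0,0,0,0.0],[-1.0,-31.0,10.0,0.0,0,0,-0.0]]
[[-1.0,-31.0,11.0,1.0,0,0,-0.0],[-1.0,-31.0,10.0,0.0,0,0,-0.01],[-1.0,-29.0,10.0,0.0,0,0,-0.0],[-1.0,-27.0,9.0,1.0,0,0,-0.0],[-1.0,-24.0,8.0,0.0,0,0,-0.01],[-1.0,-22.0,8.0,0.0,0,0,0.0],[-1.0,-17.0,6.0,1.0,0,0,-0.0],[-1.0,-14.3,4.3,-0.3,0,0,-0.0]]
```

{"fn": "apply_moves", "kwargs": {
  "steps": [
    [-1, -14, 5, 0, 0, 0, 0],
    [-1, -18, 6, 0, 0, 0, 0],
    [-1, -21, 7, 1, 0, 0, 0],
    [-1, -24, 8, 0, 0, 0, 0],
    [-1, -27, 10, 0, 0, 0, 0],
    [-1, -29, 9, 1, 0, 0, 0],
    [-1, -31, 11, 0, 0, 0, 0],
    [-1, -31, 10, 0, 0, 0, 0]
  ]
}}

```text
time: 26.55
tool_pos: [459.5, -1.4, 51.1]
tcp_rot: [-180.0, 0.0, 68.8]
ft_force: [0.6, -0.9, -0.8]
finger_gap: 53.5
grip_force: 31.6
```

{"fn": "apply_moves", "kwargs": {
  "steps": [
    [-1, -31, 11, 1, 0, 0, 0],
    [-1, -31, 10, 0, 0, 0, 0],
    [-1, -29, 10, 0, 0, 0, 0],
    [-1, -27, 9, 1, 0, 0, 0],
    [-1, -24, 8, 0, 0, 0, 0],
    [-1, -22, 8, 0, 0, 0, 0],
    [-1, -17, 6, 1, 0, 0, 0],
    [-1, -14, 4, 0, 0, 0, 0]
  ]
}}

```text
time: 27.35
tool_pos: [450.2, -206.6, 48.0]
tcp_rot: [-179.9, 0.0, 68.7]
ft_force: [0.5, 0.8, -1.5]
finger_gap: 53.6
grip_force: 31.6
```

```bash
python3 held.py 42 47 36; python3 plan.py 453 -205.5 -10 69 8 -1
```

```text
[ 450.3 -208.2   48.3]
1464 [ 414.9 -232.7   90.3] [ 481.2 -177.4   95.2]
[(42.0, 785), (44.0, 659)]
pose [ 450.3 -208.2   48.3] [-1.80e+02  1.00e-01  6.87e+01] gap 53.8 dyaw 0.3 t 27.4
[[-1.0,0.0,0.0,5.0,0,0,-0.01],[-1.0,1.0,0.0,7.0,0,0,-0.0],[-1.0,0.0,1.0,8.0,0,0,-0.01],[-1.0,1.0,-0.0,9.0,0,0,-0.01],[-1.0,0.0,0.0,9.0,0,0,-0.01],[-1.0,1.0,0.0,9.0,0,0,-0.0],[-1.0,0.0,0.0,7.0,0,0,-0.01],[-1.0,0.5,0.5,4.3,0,0,-0.01]]
```

{"fn": "apply_moves", "kwargs": {
  "steps": [
    [-1, 0, 0, 5, 0, 0, 0],
    [-1, 1, 0, 7, 0, 0, 0],
    [-1, 0, 1, 8, 0, 0, 0],
    [-1, 1, 0, 9, 0, 0, 0],
    [-1, 0, 0, 9, 0, 0, 0],
    [-1, 0, 1, 9, 0, 0, 0],
    [-1, 0, 0, 7, 0, 0, 0],
    [-1, 0, 0, 4, 0, 0, 0]
  ]
}}

```text
time: 28.2
tool_pos: [453.5, -203.8, -10.5]
tcp_rot: [-179.9, -0.0, 68.8]
ft_force: [-0.2, 0.5, -0.0]
finger_gap: 53.6
grip_force: 31.6
```

```bash
cat > rel.py <<'E'
from h import *
import sys
# tray rim (bright, z 7-11) and held piece's top centre from the side cloud near x,y
x,y,R,zt=map(float,sys.argv[1:5])
s=snap('side'); st=r.sense(); print(st['tool_pos'].round(1)); P=cloud(s).reshape(-1,3); c=s['color'].reshape(-1,3).min(1)
d=np.hypot(P[:,0]-x,P[:,1]-y)
w=P[(d<R)&(c>110)&(P[:,2]>6.5)&(P[:,2]<12)][:,:2].astype(np.float32)
# the outer circle from points of the rim on the visible arc
A=np.c_[2*w,np.ones(len(w))]; q=np.linalg.lstsq(A,(w**2).sum(1),rcond=None)[0]; print('rim',len(w),q[:2],np.sqrt(q[2]+q[:2]@q[:2]),cv2.minAreaRect(w))
w=P[(d<R)&(abs(P[:,2]-zt)<2.5)]; print('top',len(w),np.percentile(w,[1,50,99],axis=0).round(1).tolist(),cv2.minAreaRect(w[:,:2].astype(np.float32)))
E
python3 rel.py 452 -205 44 34
```

```text
[ 453.2 -203.7  -10.8]
rim 432 [ 450.62267424 -207.95758661] 36.12340674837096 ((445.7834167480469, -221.2462158203125), (48.2687873840332, 80.33126068115234), 71.3340072631836)
top 1340 [[419.4, -228.5, 31.8], [451.4, -203.9, 33.8], [481.2, -176.1, 36.0]] ((453.4512634277344, -206.97727966308594), (55.736778259277344, 66.26250457763672), 33.935726165771484)
```

{"fn": "apply_moves", "kwargs": {
  "steps": [
    [-1, -1, 0, 1.5, 0, 0, 0],
    [-1, -1, 0, 2, 0, 0, 0],
    [-1, -1, 0, 2, 0, 0, 0],
    [-1, -0.5, 0, 1.5, 0, 0, 0],
    [-1, 0, 0, 1, 0, 0, 0],
    [-1, 0, 0, 0.7, 0, 0, 0],
    [-1, 0, 0, 0.3, 0, 0, 0],
    [-1, 0, 0, 0, 0, 0, 0]
  ]
}}

```text
time: 29.05
tool_pos: [452.7, -207.3, -18.4]
tcp_rot: [180.0, 0.0, 68.8]
ft_force: [-0.4, 0.1, -0.1]
finger_gap: 53.4
grip_force: 31.6
```

{"fn": "apply_moves", "kwargs": {
  "steps": [
    [-1, 0, 0, 0.7, 0, 0, 0],
    [-1, 0, 0, 0.4, 0, 0, 0],
    [-1, 0, 0, 0.2, 0, 0, 0],
    [-1, 0, 0, 0, 0, 0, 0],
    [-1, 0, 0, 0, 0, 0, 0],
    [-1, 0, 0, 0, 0, 0, 0],
    [-1, 0, 0, 0, 0, 0, 0],
    [-1, 0, 0, 0, 0, 0, 0]
  ]
}}

```text
time: 29.85
tool_pos: [452.7, -207.3, -19.7]
tcp_rot: [180.0, 0.0, 68.8]
ft_force: [-0.1, 0.3, -0.2]
finger_gap: 53.4
grip_force: 31.6
```

```bash
python3 rel.py 452 -205 44 23
```

```text
[ 452.7 -207.3  -19.7]
rim 540 [ 450.77522379 -205.32269814] 36.01946348879282 ((445.5983581542969, -207.5563201904297), (68.6123275756836, 80.97503662109375), 19.9376277923584)
top 1195 [[419.0, -232.2, 20.8], [450.7, -208.4, 24.4], [479.2, -179.8, 25.5]] ((452.11871337890625, -210.62484741210938), (55.54001235961914, 63.699588775634766), 31.94282341003418)
```

{"fn": "apply_moves", "kwargs": {
  "steps": [
    [-1, 0, 0, 0.5, 0, 0, 0],
    [-1, 0, 0, 0.4, 0, 0, 0],
    [-1, 0, 0, 0.3, 0, 0, 0],
    [-1, 0, 0, 0.2, 0, 0, 0],
    [-1, 0, 0, 0, 0, 0, 0],
    [-1, 0, 0, 0, 0, 0, 0],
    [-1, 0, 0, 0, 0, 0, 0],
    [-1, 0, 0, 0, 0, 0, 0]
  ]
}}

```text
time: 30.7
tool_pos: [452.7, -207.4, -20.4]
tcp_rot: [-180.0, 0.0, 68.8]
ft_force: [-4.2, 2.0, 8.6]
finger_gap: 53.5
grip_force: 32.5
```

{"fn": "apply_moves", "kwargs": {
  "steps": [
    [0.4, 0, 0, 0, 0, 0, 0],
    [0.5, 0, 0, 0, 0, 0, 0],
    [0.5, 0, 0, 0, 0, 0, 0],
    [0.5, 0, 0, 0, 0, 0, 0],
    [0.6, 0, 0, -3, 0, 0, 0],
    [0.6, 0, 0, -7, 0, 0, 0],
    [0.8, 0, 0, -12, 0, 0, 0],
    [1, 0, 0, -16, 0, 0, 0]
  ]
}}

```text
time: 31.5
tool_pos: [452.3, -207.1, 17.6]
tcp_rot: [-180.0, -0.0, 68.8]
ft_force: [0.7, 0.8, 0.4]
finger_gap: 85.2
grip_force: 0.0
```

{"fn": "apply_moves", "kwargs": {
  "steps": [
    [1, 0, 0, -18, 0, 0, 0],
    [1, 0, 0, -18, 0, 0, 0],
    [1, 0, 0, -12, 0, 0, 0],
    [1, 0, 0, -7, 0, 0, 0],
    [1, 0, 0, -3, 0, 0, 0],
    [1, 0, 0, 0, 0, 0, 0],
    [1, 0, 0, 0, 0, 0, 0],
    [1, 0, 0, 0, 0, 0, 0]
  ]
}}

```text
time: 32.3
tool_pos: [452.1, -207.0, 74.0]
tcp_rot: [-179.9, -0.0, 68.8]
ft_force: [-0.2, -0.3, -0.5]
finger_gap: 85.6
grip_force: 0.0
```

```bash
python3 - <<'E'
from h import *
s=snap('side'); P=cloud(s).reshape(-1,3)
w=P[(np.hypot(P[:,0]-452,P[:,1]+205)<38)&(abs(P[:,2]-23)<3.5)]; print('round',len(w),cv2.minAreaRect(w[:,:2].astype(np.float32)),np.median(w[:,2]))
Q=P[(np.hypot(P[:,0]-468,P[:,1]-205)<60)]; w=Q[abs(Q[:,2]-20.5)<2.5][:,:2].astype(np.float32); print('sq',cv2.minAreaRect(w))
t=snap('top'); P=cloud(t).reshape(-1,3); Q=P[(np.hypot(P[:,0]-468,P[:,1]-205)<60)]; w=Q[abs(Q[:,2]-20.5)<2.5][:,:2].astype(np.float32); print('sq top',cv2.minAreaRect(w))
cv2.imwrite('pics/g7.png',cv2.resize(s['color'][200:400,180:460],(784,560)))
E
python3 plan.py 469.5 205.5 50 69 16 1
```

```text
round 1377 ((451.5040588378906, -205.2952880859375), (56.03013229370117, 53.98506546020508), 77.02942657470703) 23.81498959271528
sq ((0.0, 0.0), (0.0, 0.0), 0.0)
sq top ((468.5307922363281, 205.59490966796875), (68.4262466430664, 68.11830139160156), 68.80513763427734)
pose [ 452.2 -207.1   74.2] [-179.9   -0.    68.8] gap 85.4 dyaw 0.2 t 32.4
[[1.0,14.0,-5.0,1.0,0,0,-0.0],[1.0,18.0,-6.0,1.0,0,0,-0.01],[1.0,21.0,-7.0,1.0,0,0,0.0],[1.0,24.0,-8.0,2.0,0,0,-0.0],[1.0,28.0,-10.0,1.0,0,0,-0.0],[1.0,29.0,-9.0,2.0,0,0,-0.01],[1.0,30.0,-11.0,2.0,0,0,0.0],[1.0,31.0,-10.0,2.0,0,0,-0.0]]
[[1.0,32.0,-11.0,2.0,0,0,-0.0],[1.0,30.0,-10.0,2.0,0,0,-0.01],[1.0,29.0,-10.0,2.0,0,0,-0.0],[1.0,28.0,-9.0,1.0,0,0,-0.0],[1.0,24.0,-9.0,2.0,0,0,-0.01],[1.0,21.0,-7.0,1.0,0,0,0.0],[1.0,18.0,-6.0,1.0,0,0,-0.0],[1.0,14.1,-4.5,1.2,0,0,-0.0]]
```

View pics/g7.png

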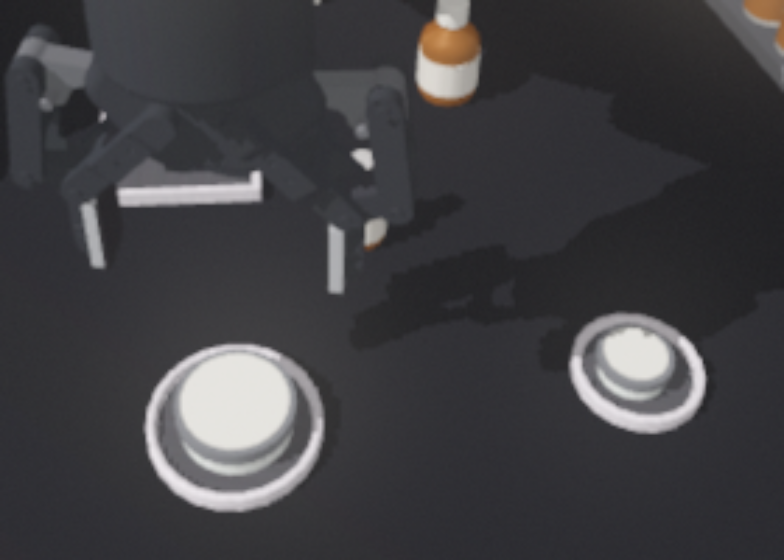

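Both round dishes lie flat and inside their rims, at about (237,415) and (637,365) in the crop. The bottle and vial are standing. The square dish has not moved.

{"fn": "apply_moves", "kwargs": {
  "steps": [
    [1, 14, -5, 1, 0, 0, 0],
    [1, 18, -6, 1, 0, 0, 0],
    [1, 21, -7, 1, 0, 0, 0],
    [1, 24, -8, 2, 0, 0, 0],
    [1, 28, -10, 1, 0, 0, 0],
    [1, 29, -9, 2, 0, 0, 0],
    [1, 30, -11, 2, 0, 0, 0],
    [1, 31, -10, 2, 0, 0, 0]
  ]
}}

```text
time: 33.2
tool_pos: [461.1, 0.4, 62.6]
tcp_rot: [-180.0, -0.0, 68.8]
ft_force: [-0.3, -0.1, -0.3]
finger_gap: 85.7
grip_force: 0.0
```

{"fn": "apply_moves", "kwargs": {
  "steps": [
    [1, 32, -11, 2, 0, 0, 0],
    [1, 30, -10, 2, 0, 0, 0],
    [1, 29, -10, 2, 0, 0, 0],
    [1, 28, -9, 1, 0, 0, 0],
    [1, 24, -9, 2, 0, 0, 0],
    [1, 21, -7, 1, 0, 0, 0],
    [1, 18, -6, 1, 0, 0, 0],
    [1, 13, -5, 1, 0, 0, 0]
  ]
}}

```text
time: 34.0
tool_pos: [469.0, 206.2, 50.6]
tcp_rot: [-180.0, 0.0, 68.8]
ft_force: [0.7, 0.2, 0.5]
finger_gap: 85.0
grip_force: 0.0
```

{"fn": "apply_moves", "kwargs": {
  "steps": [
    [1, 0, 0, 0, 0, 0, 0],
    [1, 0, 0, 0, 0, 0, 0],
    [1, 0, 0, 3, 0, 0, 0],
    [1, 0, 0, 5, 0, 0, 0],
    [1, 0, 0, 5, 0, 0, 0],
    [1, 0, 0, 2, 0, 0, 0],
    [1, 0, 0, 0, 0, 0, 0],
    [1, 0, 0, 0, 0, 0, 0]
  ]
}}

```text
time: 34.8
tool_pos: [469.8, 204.2, 35.8]
tcp_rot: [-180.0, 0.0, 68.8]
ft_force: [0.7, -0.3, 0.9]
finger_gap: 85.3
grip_force: 0.0
```

```bash
python3 tips.py; python3 plan.py 469.3 205.5 -29 68.8 8 1
```

```text
[470.  204.3  36. ] 85.2
74 1 [427. 427. 427. 427. 427.] [219. 219.]
78 2 [425. 426. 426. 427. 427.] [213. 215.]
82 8 [419. 421. 423. 425. 428.] [208. 212.]
86 12 [415. 418. 420. 422. 428.] [210. 213.]
90 15 [413. 418. 422. 426. 522.] [188. 213.]
94 15 [414. 418. 421. 425. 427.] [208. 213.]
pose [470.  204.3  36. ] [180.   -0.   68.8] gap 85.2 dyaw 0.0 t 34.85
[[1.0,0.0,-0.0,5.0,0,0,-0.0],[1.0,0.0,-0.0,8.0,0,0,-0.0],[1.0,0.0,-0.0,9.0,0,0,-0.0],[1.0,0.0,-1.0,10.0,0,0,-0.0],[1.0,1.0,0.0,11.0,0,0,-0.0],[1.0,-0.0,0.0,9.0,0,0,-0.0],[1.0,-0.0,0.0,8.0,0,0,-0.0],[1.0,-0.1,-0.1,5.0,0,0,-0.01]]
```

{"fn": "apply_moves", "kwargs": {
  "steps": [
    [1, 0, 0, 5, 0, 0, 0],
    [1, 0, 0, 8, 0, 0, 0],
    [1, 0, 0, 9, 0, 0, 0],
    [1, 0, -1, 10, 0, 0, 0],
    [1, 1, 0, 11, 0, 0, 0],
    [1, 0, 0, 9, 0, 0, 0],
    [1, 0, 0, 8, 0, 0, 0],
    [1, 0, 0, 4, 0, 0, 0]
  ]
}}

```text
time: 35.65
tool_pos: [468.6, 205.4, -29.4]
tcp_rot: [-179.9, 0.1, 68.8]
ft_force: [0.5, -1.0, -0.5]
finger_gap: 86.0
grip_force: 0.0
```

{"fn": "apply_moves", "kwargs": {
  "steps": [
    [0.8, 0, 0, 0, 0, 0, 0],
    [0.6, 0, 0, 0, 0, 0, 0],
    [0.4, 0, 0, 0, 0, 0, 0],
    [0, 0, 0, 0, 0, 0, 0],
    [-1, 0, 0, 0, 0, 0, 0],
    [-1, 0, 0, 0, 0, 0, 0],
    [-1, 0, 0, -2, 0, 0, 0],
    [-1, 0, 0, -4, 0, 0, 0]
  ]
}}

```text
time: 36.45
tool_pos: [468.6, 205.5, -22.4]
tcp_rot: [-179.9, 0.0, 68.8]
ft_force: [0.7, 0.9, -0.4]
finger_gap: 67.0
grip_force: 34.1
```

```bash
python3 held.py 25 60 45
```

```text
[469.3 205.7 -21.5]
901 [425.8 163.4   3.6] [511.3 245.9  38.5]
[(25.0, 2), (27.0, 14), (29.0, 26), (31.0, 27), (33.0, 26), (35.0, 28), (37.0, 19), (39.0, 21), (41.0, 32), (43.0, 34), (45.0, 94), (47.0, 456), (49.0, 66), (51.0, 15), (53.0, 10), (55.0, 12), (57.0, 12)]
```

{"fn": "apply_moves", "kwargs": {
  "steps": [
    [-1, 0, 0, -4, 0, 0, 0],
    [-1, 0, 0, -6, 0, 0, 0],
    [-1, 0, 0, -8, 0, 0, 0],
    [-1, 0, 0, -9, 0, 0, 0],
    [-1, 0, 0, -9, 0, 0, 0],
    [-1, 0, 0, -8, 0, 0, 0],
    [-1, 0, 0, -6, 0, 0, 0],
    [-1, 0, 0, -3, 0, 0, 0]
  ]
}}

```text
time: 37.3
tool_pos: [469.8, 205.8, 31.9]
tcp_rot: [179.9, -0.0, 68.8]
ft_force: [-0.1, 0.1, 0.2]
finger_gap: 67.4
grip_force: 34.1
```

```bash
python3 - <<'E'
from h import *
s=load('top'); g=cv2.cvtColor(cv2.imread('pics/top0.png'),cv2.COLOR_BGR2GRAY)
x0,y0=245,238; m=(g[y0:318,x0:325]>130).astype(np.uint8)
cs,hi=cv2.findContours(m,cv2.RETR_CCOMP,cv2.CHAIN_APPROX_NONE)
for c in sorted(cs,key=cv2.contourArea)[-2:]:
    w=np.array([ray(s,u+x0,v+y0,9)[:2] for u,v in c[:,0]],np.float32)
    R=cv2.minAreaRect(w); print(R)
    # refine: fit a line to each side
    ctr=np.array(R[0]);a=np.radians(R[2]); e=np.array([[np.cos(a),np.sin(a)],[-np.sin(a),np.cos(a)]]); q=(w-ctr)@e.T
    for k,sg in((0,1),(0,-1),(1,1),(1,-1)):
        f=w[(sg*q[:,k]>R[1][k]/2-6)&(abs(q[:,1-k])<30)]; L=cv2.fitLine(f,cv2.DIST_HUBER,0,.01,.01).ravel(); print(round(np.degrees(np.arctan2(L[1],L[0]))%90,2),end=' ')
    print()
E
python3 plan.py 455.8 -13.5 40 79.2 8 -1
```

```text
((428.1943054199219, 17.033533096313477), (34.07973098754883, 19.097658157348633), 78.99099731445312)
76.46 16.88 80.05 68.89 
((455.1240539550781, -13.364151000976562), (97.17454528808594, 97.79560852050781), 79.20167541503906)
79.49 79.18 77.62 78.91 
pose [469.8 205.8  31.9] [179.9  -0.   68.8] gap 67.4 dyaw 10.4 t 37.3
[[-1.0,-17.0,5.0,-1.0,0,0,-0.26],[-1.0,-25.0,8.0,-1.0,0,0,-0.26],[-1.0,-30.0,8.0,-1.0,0,0,-0.26],[-1.0,-34.0,8.0,-1.0,0,0,-0.26],[-1.0,-34.0,7.0,-1.0,0,0,-0.26],[-1.0,-31.0,6.0,-2.0,0,0,-0.26],[-1.0,-25.0,5.0,-0.0,0,0,-0.26],[-1.0,-17.9,2.5,-1.1,0,0,-0.26]]
```

{"fn": "apply_moves", "kwargs": {
  "steps": [
    [-1, -17, 5, -1, 0, 0, -0.26],
    [-1, -25, 8, -1, 0, 0, -0.26],
    [-1, -30, 8, -1, 0, 0, -0.26],
    [-1, -34, 8, -1, 0, 0, -0.26],
    [-1, -34, 7, -1, 0, 0, -0.26],
    [-1, -31, 6, -2, 0, 0, -0.26],
    [-1, -25, 5, 0, 0, 0, -0.26],
    [-1, -17, 3, -1, 0, 0, -0.26]
  ]
}}

```text
time: 38.1
tool_pos: [455.5, -14.6, 38.8]
tcp_rot: [-180.0, 0.0, 79.2]
ft_force: [-0.3, 0.3, -0.1]
finger_gap: 67.3
grip_force: 34.1
```

{"fn": "apply_moves", "kwargs": {
  "steps": [
    [-1, 0, 0, 0, 0, 0, 0],
    [-1, 0, 0, 3, 0, 0, 0],
    [-1, 0, 0, 5, 0, 0, 0],
    [-1, 0, 0, 6, 0, 0, 0],
    [-1, 0, 0, 6, 0, 0, 0],
    [-1, 0, 0, 5, 0, 0, 0],
    [-1, 0, 0, 3, 0, 0, 0],
    [-1, 0, 0, 0, 0, 0, 0]
  ]
}}

```text
time: 38.9
tool_pos: [455.4, -12.7, 10.2]
tcp_rot: [-179.9, 0.0, 79.2]
ft_force: [-0.3, -0.5, -1.0]
finger_gap: 67.2
grip_force: 34.1
```

```bash
python3 held.py 25 60 45; python3 plan.py 455.8 -13.5 -12 79.2 8 -1
```

```text
[455.7 -12.8  10.6]
1669 [411.  -51.7  37.1] [497.4  26.5  70.6]
[(25.0, 1), (27.0, 16), (29.0, 29), (31.0, 41), (33.0, 44), (35.0, 36), (37.0, 26), (39.0, 32), (41.0, 50), (43.0, 46), (45.0, 131), (47.0, 942), (49.0, 206), (51.0, 17), (53.0, 14), (55.0, 14), (57.0, 18)]
pose [455.7 -12.8  10.6] [-180.     0.    79.2] gap 67.0 dyaw 0.0 t 38.95
[[-1.0,-0.0,0.0,2.0,0,0,-0.0],[-1.0,-0.0,0.0,2.0,0,0,-0.0],[-1.0,-0.0,0.0,4.0,0,0,-0.0],[-1.0,-0.0,0.0,3.0,0,0,-0.0],[-1.0,-0.0,0.0,4.0,0,0,-0.0],[-1.0,-1.0,0.0,3.0,0,0,-0.0],[-1.0,0.0,0.0,3.0,0,0,-0.0],[-1.0,0.3,0.2,1.6,0,0,-0.0]]
```

{"fn": "apply_moves", "kwargs": {
  "steps": [
    [-1, 0, 0, 2, 0, 0, 0],
    [-1, 0, 0, 3, 0, 0, 0],
    [-1, 0, 0, 4, 0, 0, 0],
    [-1, 0, 0, 4, 0, 0, 0],
    [-1, 0, 0, 4, 0, 0, 0],
    [-1, -0.7, 0, 3, 0, 0, 0],
    [-1, 0, 0, 2, 0, 0, 0],
    [-1, 0, 0, 0, 0, 0, 0]
  ]
}}

```text
time: 39.75
tool_pos: [455.5, -13.6, -11.5]
tcp_rot: [-180.0, 0.0, 79.2]
ft_force: [-0.5, 1.3, -0.2]
finger_gap: 67.0
grip_force: 34.1
```

```bash
python3 held.py 45 51 48
python3 - <<'E'
from h import *
s=load('side'); cv2.imwrite('pics/g8.png',cv2.resize(s['color'][205:295,190:310],(720,540)))
E
```

```text
[455.7 -13.6 -11.3]
1285 [408.6 -52.4  33.8] [500.3  25.8  39.7]
[(45.0, 90), (47.0, 930), (49.0, 265)]
```

View pics/g8.png

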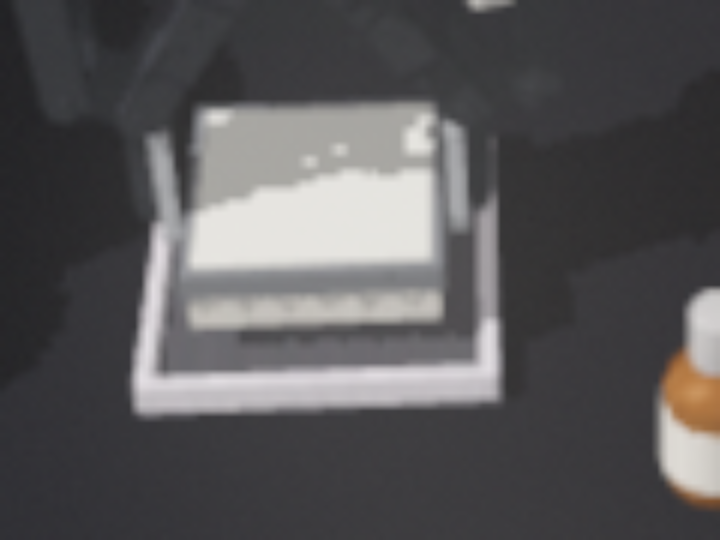

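The square dish hangs level and parallel to its tray, with even margins left and right in the crop, still about 12 mm above the floor.

{"fn": "apply_moves", "kwargs": {
  "steps": [
    [-1, 0, 0, 2, 0, 0, 0],
    [-1, 0, 0, 3, 0, 0, 0],
    [-1, 0, 0, 2.5, 0, 0, 0],
    [-1, 0, 0, 1.5, 0, 0, 0],
    [-1, 0, 0, 1, 0, 0, 0],
    [-1, 0, 0, 0.6, 0, 0, 0],
    [-1, 0, 0, 0.4, 0, 0, 0],
    [-1, 0, 0, 0, 0, 0, 0]
  ]
}}

```text
time: 40.6
tool_pos: [455.9, -13.6, -22.1]
tcp_rot: [180.0, 0.0, 79.2]
ft_force: [-0.2, -0.0, -0.5]
finger_gap: 67.3
grip_force: 34.1
```

{"fn": "apply_moves", "kwargs": {
  "steps": [
    [-1, 0, 0, 0.5, 0, 0, 0],
    [-1, 0, 0, 0.3, 0, 0, 0],
    [-1, 0, 0, 0.2, 0, 0, 0],
    [-1, 0, 0, 0, 0, 0, 0],
    [-1, 0, 0, 0, 0, 0, 0],
    [-1, 0, 0, 0, 0, 0, 0],
    [-1, 0, 0, 0, 0, 0, 0],
    [-1, 0, 0, 0, 0, 0, 0]
  ]
}}

```text
time: 41.4
tool_pos: [456.0, -13.6, -22.6]
tcp_rot: [180.0, 0.0, 79.2]
ft_force: [-3.6, 0.7, 5.9]
finger_gap: 67.0
grip_force: 34.8
```

Light contact (6 N). I'll let go and retract.

{"fn": "apply_moves", "kwargs": {
  "steps": [
    [0.65, 0, 0, 0, 0, 0, 0],
    [0.75, 0, 0, 0, 0, 0, 0],
    [0.8, 0, 0, 0, 0, 0, 0],
    [0.8, 0, 0, 0, 0, 0, 0],
    [0.8, 0, 0, -3, 0, 0, 0],
    [0.8, 0, 0, -7, 0, 0, 0],
    [0.8, 0, 0, -12, 0, 0, 0],
    [0.8, 0, 0, -16, 0, 0, 0]
  ]
}}

```text
time: 42.2
tool_pos: [455.5, -13.6, 15.7]
tcp_rot: [-180.0, 0.0, 79.2]
ft_force: [0.1, 1.1, 1.1]
finger_gap: 77.0
grip_force: 0.0
```

{"fn": "apply_moves", "kwargs": {
  "steps": [
    [0.8, 0, 0, -20, 0, 0, 0],
    [0.8, 0, 0, -25, 0, 0, 0],
    [0.8, 0, 0, -25, 0, 0, 0],
    [0.8, 0, 0, -20, 0, 0, 0],
    [0.8, 0, 0, -12, 0, 0, 0],
    [0.8, 0, 0, -5, 0, 0, 0],
    [0.8, 0, 0, 0, 0, 0, 0],
    [0.8, 0, 0, 0, 0, 0, 0]
  ]
}}

```text
time: 43.0
tool_pos: [455.2, -13.5, 120.9]
tcp_rot: [-179.9, 0.0, 79.2]
ft_force: [-0.4, 1.0, -0.4]
finger_gap: 76.7
grip_force: 0.0
```

Run:
```python
from h import *
s=snap('side'); P=cloud(s).reshape(-1,3)
w=P[(np.hypot(P[:,0]-455,P[:,1]+13)<52)&(abs(P[:,2]-25.5)<3)]; print('sq',len(w),cv2.minAreaRect(w[:,:2].astype(np.float32)),np.median(w[:,2]))
cf=np.linalg.lstsq(np.c_[w[:,:2]-w[:,:2].mean(0),np.ones(len(w))],w[:,2],rcond=None)[0]; print('tilt',np.degrees(cf[:2]))
cv2.imwrite('pics/g9.png',cv2.resize(s['color'][110:400,180:470],(600,600)))
```

```text
sq 1254 ((454.1800842285156, -12.750495910644531), (71.03710174560547, 67.7161636352539), 79.29801940917969) 26.03058918893973
tilt [0.19622715 0.30712988]
```

View pics/g9.png

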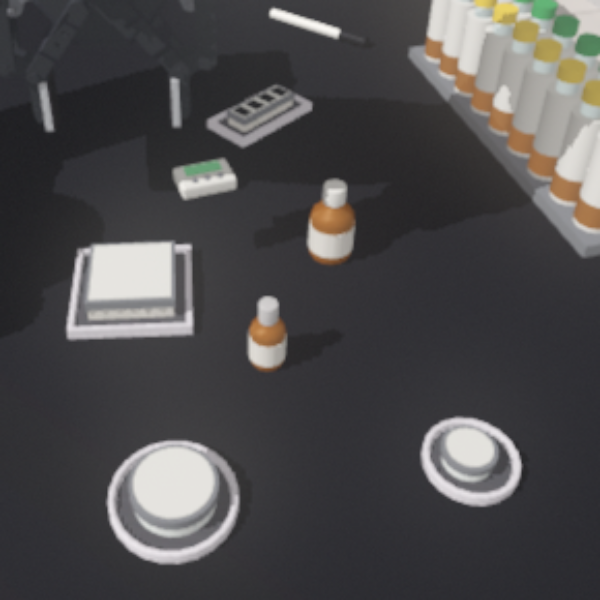

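All four pieces lie flat in their trays: slide (260,110), square dish (130,285), round dish (175,495) and small dish (470,455). The bottle and vial are standing, and the arm is clear.

```bash
python3 -c "
from bench import r
print(r.hand_in())"
```

```text
the job is handed in; nothing more can be done
None
```

The job is handed in after about 43 s: all four pieces were unstacked in order and lie flat in their own trays, and the bottle and vial are still standing untouched.

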